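# Clear the lid, trip the paddle latch and fetch the spare coil

### The job

Get the spare valve coil out of the grey utility box and stand it upright on the green rubber mat with the other parts. A jar of seals has been left standing on the lid, on the paddle latch: first lift it off and stand it down gently, upright, on the table, then pull up the recessed paddle to trip the latch, raise the lid and swing it fully upright so that it stays open by itself. Do not drop or tip the jar, and leave the other parts and tools where they are.

Things in the scene. Friction and masses are not known exactly. Their poses are not given: they have to be found in the camera images.
- utility_box: Grey steel box fixed to the table, 200 x 230 mm (x, y), closed top 128 mm up. Origin: centre of its underside; x to the hinged rear, front faces -x. Rim of the lower part 95 mm up, walls 2.5 mm, inner floor at 12 mm. A 20 mm high divider at y=0 makes a left and a right bay; a striker lip juts 9 mm in from the middle of the front wall just under the rim.
- box_lid (a joint): Lid angle, 0 shut, growing as the front rises, stop at 1.85 rad. Friction hinges hold it at any angle; about 8 N at the front edge moves it. Latched at the front until the paddle is pulled.
- lid_hinge (a point): Middle of the lid's hinge line, which is the box's y axis direction, at the top of the rear wall: box frame (100, 0, 95) mm. Rotations are those of the box.
- lid_edge (a point): Middle of the lower front edge of the lid's skirt, 200 mm from the hinge line; moves with the lid. The lid is 33 mm tall above this edge and hollow below; the paddle's dish and latch case hang inside it, up to 25 mm below the rim level, and the bolt juts to the front within 26 mm of the middle; the edge is clear of them beyond 55 mm to either side.
- paddle (a joint): Angle of the paddle from the lid: 0 flush, growing as its free edge is pulled up, stop at 1.12 rad. Spring-returned, about 2 N at the lip to start and 6 N at the stop. The bolt is clear of the striker from about 0.6 rad.
- paddle_lip (a point): Middle of the underside of the paddle's free (front) edge. The steel paddle, 80 mm wide (y), 55 mm from hinge to lip, 5 mm thick, lies flush in the lid. In front of the lip is an open finger well 44 mm long (x), 100 mm wide; the dish floor is 40 mm below the lid top, so a finger can tilt in under the lip.
- paddle_pin (a point): Middle of the paddle's hinge pin, parallel to the lid's hinge, at its rear; at box frame (15, 0, 123) mm when shut.
- seal_jar: The obstacle: clear jar with black screw lid, 58 mm across, 56 mm tall, stands on the box lid on the paddle. Origin: centre of its underside, z up. 40 to 85 g. The table just in front of the box is free to take it.
- spare_coil: Black valve coil with a white stub on top, stands upright in one bay of the box. Block 30 mm (own x) by 30 mm (own y from -12 to +18), 38 mm tall, 46 with the stub. Origin on the underside; z up. Grip across own x. 90 to 180 g.
- job_mat: Dark green rubber mat, 150 x 170 mm (x, y), 3 mm thick, fixed. Origin: centre of its underside. The ball valve lies along its rear half and the tee near its front left corner; the front right part is free.
- ball_valve: Brass ball valve with red lever, 26 x 92 x 42 mm, fixed to the mat. Bystander. Origin at its underside, own y along it.
- brass_tee: Brass tee piece, 28 x 50 x 14 mm, on the mat. Bystander. Origin at its underside.
- quick_coupling: Brass quick coupling, 27 x 51 x 27 mm, lies in the other bay of the box, own y along it. Stays in the box. Origin at its underside.
- tape_measure: Yellow tape measure, 34 x 79 x 57 mm, near the table's front right corner. Bystander. Origin at its underside.
- thread_tape: White roll of thread tape, 54 mm across, 15 mm tall, right of the box's front. Bystander. Origin at its underside.
- spanner_19: Spanner 43 x 213 x 10 mm, flat and fixed on the table left of the box. Bystander. Origin at the middle of its underside, own y along it. Just left of it stands the fixed bottle filler: column over 1 m tall on a foot at world x 0.58 to 0.77, y 0.14 to 0.26 m; its arm and filling head (lowest point 0.28 m up) reach left over the tray. Swing past in front of it.
Not all that is in view belongs to the job. Leave any blue look-alike of the seal_jar alone.

How it is judged:
By the outcome, as a careful person would: the job done as asked, in the order asked, and still so for the second after the job is handed in, with the robot touching nothing.
It also fails if it takes over 72 s, if anything falls off the work surface, if the arm or the gripper's body presses on something with over 40 N, if the wrist force passes 120 N, or if a joint passes its speed limit or range.

### The arm

A 7-joint arm with a two-finger parallel gripper is mounted at the origin on a cart in front of the work surface, level with it; the furniture and walls round the work are solid. World frame = base frame: x ahead of the robot, y to its left, z up, the work surface at z = 0. Lengths are in m, angles in degrees, forces in N, time in s.
With the tool pointing down it reaches from about 0.425 to 0.875 m from the base axis. Payload 4.7 kg.
Tool frame: the origin (TCP) lies midway between the tips of the shut fingers; the grasp point (between the pads) lies 19 mm behind it; z points along the fingers, y is the direction in which the jaws open and shut (so a half turn about z gives the same grasp; the last joint's range is limited). The gripper opens to 87 mm and grips with 3 to 60 N. Pads are 19 mm wide; open, the fingers measure 117 mm over their backs; the gripper's body (75 mm by 190 mm) begins 51 mm behind the grasp point.
Start: joints at [66.297, 18.392, -4.016, 83.108, 1.295, 78.541, -3.26], TCP at [0.27, -0.591, 0.223] pointing down, gripper open.
Joint ranges: [-163.93, 163.93], [-17.29, 119.83], [-79.2, 71.16], [3.27, 140.29], [-89.18, 269.18], [5.43, 117.66], [-154.24, 154.24]. Speed limits (degrees/s): [147.25, 147.25, 180, 180, 180, 180, 180].

### API

Orientations are given as [roll, pitch, yaw] about the fixed x, y, z axes, in that order (R = Rz(yaw) Ry(pitch) Rx(roll)).
In Python, from cell import env gives the robot as it stands. The module is installed in compiled form; this text tells all that it offers.
- The arm moves only by the tool servo_tool, never from a script. Its argument "plan" is a list of rows, each a list of 3 entries, a list of its own where there are three numbers: the opening, from 0 (shut) to 1 (fully open), then the shift along the tool's x, y, z in cm, then the turn, a rotation vector about the tool's x, y, z in degrees. A call has 1 to 20 rows; each row shifts and turns the pose as measured when the row begins, along the tool's axes as they then stand; what a row does not reach is not made up. A row lasts 1/12 s, in which the tool goes at most 41.7 mm and 7.16 degrees, less where a joint would pass 70% of its speed; a pose out of reach is approached as far as the arm can. A call is refused whole if a number of a shift passes 4.17 or a number of a turn 7.16, either way. A call with a gripper value outside its range is refused whole. The fingers move at their own pace and stop on an object; "force" is the grip in N (left out, the last holds). Time passes only in rows, so rows that do not move let the fingers close. It gives the time, the measured TCP pose, the force and the opening at its end, in the units of the state.
- env.get_obs(): the state, without advancing time (a new reading comes with each control period).
- env.read_camera(name): name is "scene" or "top" or "wrist"; returns a dict with "image" (420x560x3 uint8, blue, green, red), "fx", "fy", "cx", "cy" (pixels), "k1" (the pictures are not rectified: a ray, as slopes to the right and down, at radius r is drawn at 1 + k1 r^2 times it, then the intrinsics apply), "rvec" (rotation vector, rad) and "tvec" (3), from world to camera coordinates, as OpenCV has them; the wrist camera has in their place "T_tool_cam" (4x4, takes a point from camera to tool coordinates, whose origin is the TCP and whose axes are the flange's). Camera axes: x right, y down, z forward; pixel columns grow to the right and rows downward; lengths in m; the calibration is good to about 2 mm. A picture is of the moment at which its call begins: read the wrist's pose just before it. There is no depth.
- env.sign_off(): hands the job in, once; it reports no verdict.
The state is a dict: "time_s": time; "qpos": joint angles; "joint_velocities": joint speeds; "effort": joint torques, N m; "tool_pos": TCP position; "tool_rot": TCP orientation; "force": force on the tool from outside, world axes, zero at the start; "wrist_torque": the same for the moment, N m; "grip_width": finger opening in m.
Only numpy, scipy, OpenCV 4.12 (cv2) and the standard library are available. Lean on these libraries where they do the work, as an engineer would, in place of code of your own. Each camera call takes 0.05 s, during which the arm holds its last target. There are 200 camera calls.

## Working session

There is one attempt and no reset: what is moved stays moved. The work goes in short steps, Python scripts to look and compute and a tool call to move; the robot and the scene stay as the last step left them, time stands still between calls to the robot, and variables do not carry over. Pictures are saved under pics/ and viewed, about 8 in all and at most 12, crops included, and the job is handed in when it is done.

Besides the shell and the picture viewer there is one more tool, called after "Call:" as name(argument=value, ...), one argument or row to a line, values as JSON. servo_tool: Moves the arm, as the interface text tells. Its arguments: {"type":"object","properties":{"plan":{"type":"array"},"force":{"type":"number"}},"required":["plan"]}

```bash
mkdir -p pics; cat > h.py <<'E'
import numpy as np, cv2
from scipy.spatial.transform import Rotation as R
from cell import env
def cam(name):
    o=env.get_obs(); c=env.read_camera(name)
    if name=="wrist":
        T=np.eye(4); T[:3,:3]=R.from_euler('xyz',o['tool_rot'],degrees=True).as_matrix(); T[:3,3]=o['tool_pos']
        C=T@np.array(c['T_tool_cam'])
    else:
        C=np.eye(4); Rm=cv2.Rodrigues(np.array(c['rvec'],float))[0]
        C[:3,:3]=Rm.T; C[:3,3]=-Rm.T@np.array(c['tvec'],float).ravel()
    c['C']=C; return c
def ray(c,u,v):
    x=(u-c['cx'])/c['fx']; y=(v-c['cy'])/c['fy']; rd=np.hypot(x,y); r=rd
    for _ in range(30): r=rd/(1+c['k1']*r*r)
    s=r/rd if rd>0 else 1
    d=c['C'][:3,:3]@np.array([x*s,y*s,1]); return c['C'][:3,3],d/np.linalg.norm(d)
def onz(c,u,v,z):
    o,d=ray(c,u,v); return o+d*(z-o[2])/d[2]
def tri(r1,r2):
    (o1,d1),(o2,d2)=r1,r2
    s=np.linalg.lstsq(np.c_[d1,-d2],o2-o1,rcond=None)[0]
    a,b=o1+s[0]*d1,o2+s[1]*d2; return (a+b)/2,np.linalg.norm(a-b)
def proj(c,p):
    q=np.linalg.inv(c['C'])@np.r_[p,1]; x,y=q[0]/q[2],q[1]/q[2]; k=1+c['k1']*(x*x+y*y)
    return np.array([c['fx']*x*k+c['cx'],c['fy']*y*k+c['cy']])
def mv(w):  # world delta (m) -> tool cm
    o=env.get_obs(); return R.from_euler('xyz',o['tool_rot'],degrees=True).as_matrix().T@np.array(w)*100
import pickle
def save(c,n): cv2.imwrite(f'pics/{n}.png',c['image']); pickle.dump(c,open(f'pics/{n}.pkl','wb'))
def load(n): return pickle.load(open(f'pics/{n}.pkl','rb'))
E
python3 - <<'E'
from h import *
print(env.get_obs())
for n in ('scene','top'):
    c=cam(n); save(c,n+'0'); print(n,c['C'].round(3).tolist(),c['fx'],c['k1'])
a,b=load('scene0')['image'],load('top0')['image']
E
```

```text
{'time_s': 0.0, 'qpos': array([66.29727517, 18.43874377, -4.01582442, 83.17598579,  1.29478489,
       78.5408636 , -3.26013678]), 'joint_velocities': array([ 0.00471137, -0.03709149, -0.03348503, -0.08760195, -0.09012885,
        0.02247017, -0.00273719]), 'effort': array([-4.98085483e-04, -4.91291392e+01, -4.04096385e-01, -3.12528384e+01,
       -6.39036368e-02,  4.38928034e-02,  1.81639948e-04]), 'tool_pos': array([ 0.26938333, -0.59093124,  0.22145564]), 'tool_rot': array([-1.79889642e+02,  5.52603326e-03,  2.45126020e+01]), 'force': array([0.09654747, 0.84545315, 0.43419828]), 'wrist_torque': array([-0.02202289, -0.00638993,  0.00515918]), 'grip_width': 0.08712690147236941}
scene [[-0.593, -0.525, 0.611, 0.006], [-0.805, 0.385, -0.451, 0.341], [0.002, -0.759, -0.651, 0.695], [0.0, 0.0, 0.0, 1.0]] 465.79211497670394 -0.1034028046037174
top [[-0.027, -0.995, 0.095, 0.507], [-0.999, 0.03, 0.029, -0.06], [-0.032, -0.094, -0.995, 0.961], [0.0, 0.0, 0.0, 1.0]] 388.8920304990662 -0.0327448333574791
```

```bash
python3 - <<'E'
import cv2
for n in('scene0','top0'):
    cv2.imwrite(f'pics/{n}b.png',cv2.resize(cv2.imread(f'pics/{n}.png'),(800,600),interpolation=cv2.INTER_CUBIC))
E
```

```text
(no output)
```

View pics/scene0b.png

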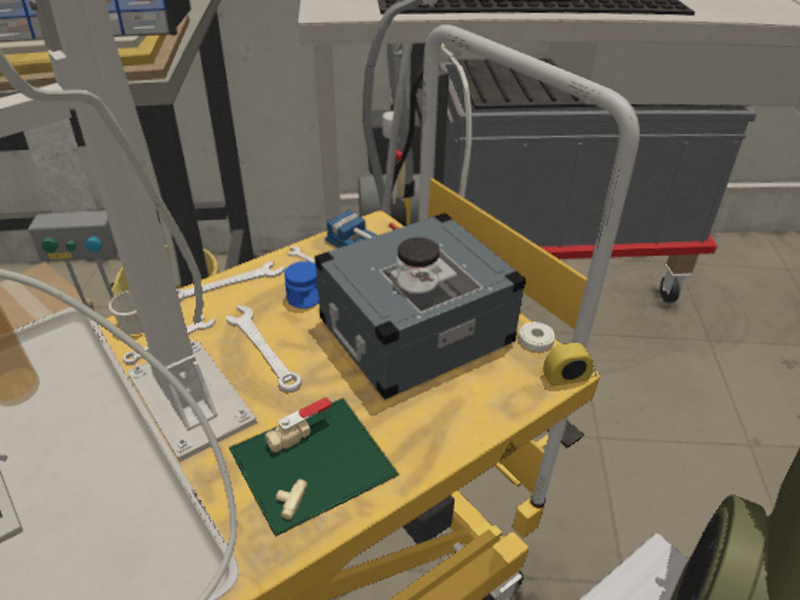

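View pics/top0b.png

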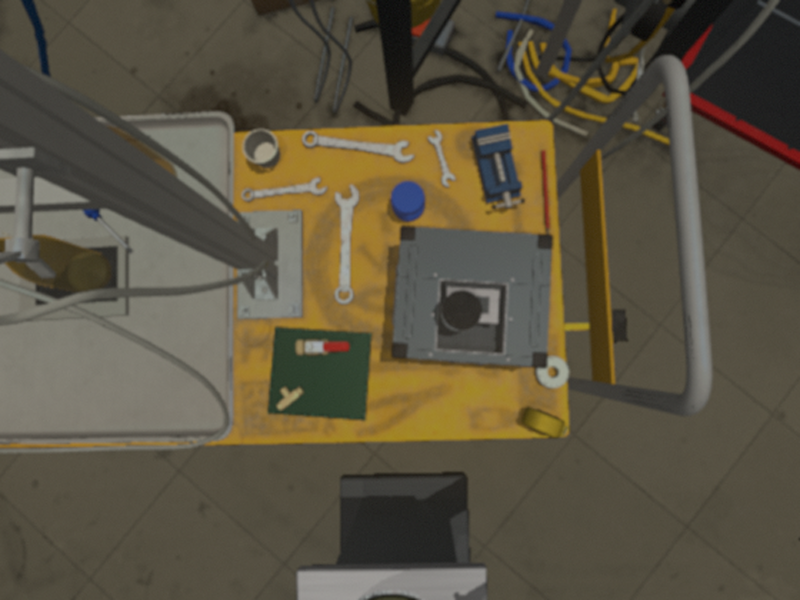

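The scene view shows the grey box at about (420,300) with the clear jar and its black lid at (418,250) on the paddle. The blue look-alike is at (301,285). In the top view the same jar is at (461,311), the blue one at (408,200), and the mat at (320,372). A tall push-handle stands to the right of the box, so I'll measure it before swinging past.

```bash
python3 - <<'E'
from h import *
s,t=load('scene0'),load('top0')
P=lambda a,b:tri(ray(s,a[0]*.7,a[1]*.7),ray(t,b[0]*.7,b[1]*.7))
for n,a,b in [('jar lid top',(418,245),(461,311)),('handle top front',(630,110),(697,402)),('handle top rear',(432,35),(672,65)),
 ('thread tape',(537,335),(553,372)),('box corner FR',(520,277),(547,366)),('box corner FL',(385,330),(393,358)),('RL',(318,262),(402,228)),('RR',(440,222),(552,233)),('mat FR',(397,470),(367,418)),('mat RL',(232,447),(277,328)),('board top front',(0,0),(0,0))][:-1]:
    p,e=P(a,b); print(n,p.round(3),round(e,4))
print('front leg foot', [onz(t,580*.7,383*.7,z).round(3) for z in (0,-.1)])
def mask(c,lo,hi):
    m=cv2.inRange(cv2.cvtColor(c['image'],cv2.COLOR_BGR2HSV),lo,hi); return m
m=mask(t,(65,100,20),(90,255,110)); k=max(cv2.findContours(m,0,2)[0],key=cv2.contourArea); bx=cv2.boxPoints(cv2.minAreaRect(k)); print('mat',[onz(t,*q,.003).round(3)[:2] for q in bx])
m=mask(s,(65,100,20),(90,255,110)); k=max(cv2.findContours(m,0,2)[0],key=cv2.contourArea); bx=cv2.approxPolyDP(cv2.convexHull(k),8,True)[:,0]; print('mat s',[onz(s,*map(float,q),.003).round(3)[:2] for q in bx])
E
```

```text
jar lid top [ 0.565 -0.116  0.19 ] 0.0015
handle top front [ 0.448 -0.349  0.363] 0.0006
handle top rear [ 0.831 -0.354  0.35 ] 0.0098
thread tape [ 0.471 -0.281  0.008] 0.0028
box corner FR [ 0.486 -0.243  0.128] 0.0083
box corner FL [ 0.502 -0.017  0.137] 0.002
RL [ 0.701 -0.037  0.116] 0.0025
RR [ 0.691 -0.267  0.101] 0.0069
mat FR [0.401 0.037 0.003] 0.0037
mat RL [0.558 0.19  0.002] 0.0003
front leg foot [array([ 0.45 , -0.329,  0.   ]), array([ 0.444, -0.357, -0.1  ])]Traceback (most recent call last):
  File "<stdin>", line 10, in <module>
ValueError: max() iterable argument is empty
```

Handle's front leg stands at (0.448, -0.349), top at about 0.36 m. I'll pass it at a short radius, turning the tool to the box's yaw (about -4°) on the way.

Call:
servo_tool(
  plan=[
    [1,[0,0,-2],[0,0,7.1]],
    [1,[0,0,-2],[0,0,7.1]],
    [1,[0,0,-2],[0,0,7.1]],
    [1,[0,0,-2],[0,0,7.1]],
    [1,[0,-3.5,0],[0,0,0]],
    [1,[0,-3.5,0],[0,0,0]],
    [1,[0,-3.5,0],[0,0,0]],
    [1,[0,-3.5,0],[0,0,0]],
    [1,[0,-3.5,0],[0,0,0]],
    [1,[0,-3.5,0],[0,0,0]],
    [1,[0,-3.5,0],[0,0,0]],
    [1,[0,-3.5,0],[0,0,0]],
    [1,[0,-3.5,0],[0,0,0]],
  ],
)

```text
time_s: 1.18
tool_pos: [0.2918, -0.2685, 0.296]
tool_rot: [-179.3, 0.8, -5.5]
force: [0.7, 0.0, 0.2]
grip_width: 0.0869
```

Call:
servo_tool(
  plan=[
    [1,[2,-3,-2],[0,0,0]],
    [1,[2,-3,-2],[0,0,0]],
    [1,[3,-3,-2],[0,0,0]],
    [1,[3,-3,-1],[0,0,0]],
    [1,[3,-2,0],[0,0,0]],
    [1,[1,-1,0],[0,0,0]],
  ],
)

```text
time_s: 1.68
tool_pos: [0.4402, -0.1248, 0.3625]
tool_rot: [-179.2, 1.0, -5.5]
force: [-1.3, -0.3, -0.1]
grip_width: 0.0869
```

```bash
python3 - <<'E'
from h import *
o=env.get_obs(); print(o['tool_pos'],o['tool_rot'],o['qpos'].round(1))
c=cam('wrist'); save(c,'w1'); print(np.array(c['T_tool_cam']).round(3).tolist(),c['fx'],c['k1'])
cv2.imwrite('pics/w1b.png',cv2.resize(c['image'],(800,600),interpolation=2))
for p in ([.5,-.02,.128],[.486,-.243,.128],[.565,-.116,.19]): print((proj(c,p)/.7).round())
E
```

```text
[ 0.44016217 -0.12475444  0.36254857] [-179.21155572    0.98523373   -5.46610951] [ 44.1  -5.7 -28.2  93.3  -3.3  92.9 -79.5]
[[-0.0, -0.965, -0.261, 0.071], [1.0, -0.0, 0.0, 0.001], [-0.0, -0.261, 0.965, -0.163], [0.0, 0.0, 0.0, 1.0]] 316.09074537707414 -0.07197153803470534
[278. 198.]
[537. 190.]
[374.  95.]
```

View pics/w1b.png

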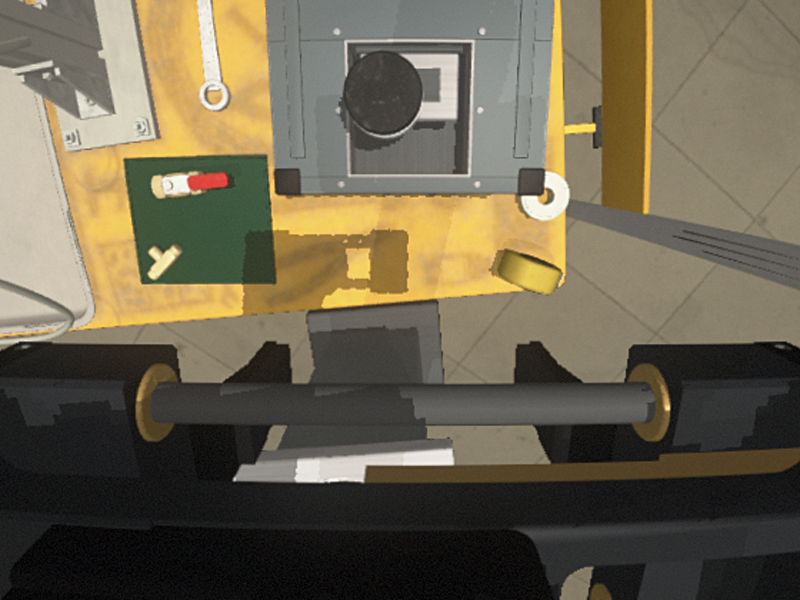

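The wrist view shows the box lid with front corners at about (272,194) and (546,194) and the clear jar's black lid at (383,93). The pale paddle's lip is at row 121 or so, with the open finger well in front of it from row 121 to 176. The mat's front right part is free at about (225,240).

```bash
python3 - <<'E'
from h import *
w,s,t=load('w1'),load('scene0'),load('top0')
W=lambda u,v,z:onz(w,u*.7,v*.7,z).round(4)
def blk(c,x0,x1,y0,y1):
    g=cv2.cvtColor(c['image'],6); m=np.zeros_like(g); m[y0:y1,x0:x1]=(g[y0:y1,x0:x1]<45)*255
    m=cv2.morphologyEx(m,cv2.MORPH_OPEN,np.ones((5,5))); k=max(cv2.findContours(m,0,2)[0],key=cv2.contourArea); return cv2.minAreaRect(cv2.convexHull(k))
a=blk(w,235,300,33,98); b=blk(t,305,340,198,235); d=blk(s,270,312,160,190); print(a,b,d)
for q in (b,d): print('jar',tri(ray(w,*a[0]),ray(q is b and t or s,*q[0])))
print('jar on .187',onz(w,*a[0],.187))
FL,FR=W(273,194,.128),W(546,194,.128); print('lid front',FL,FR,np.linalg.norm(FL-FR))
for n,p in dict(wellFL=(347,177),wellFR=(473,177),wellRL=(346,41),wellRR=(472,41),lipR=(459,121),padRR=(459,53)).items(): print(n,W(*p,.128))
print('tri FL', tri(ray(w,273*.7,194*.7),ray(s,385*.7,330*.7)), tri(ray(w,546*.7,194*.7),ray(s,520*.7,277*.7)))
for p in ((124,158),(272,155),(275,283),(142,284)): print('mat',W(*p,.003))
for n,p in dict(valve=(190,183),tee=(164,262)).items(): print(n,W(*p,.01))
print('mat tri FR',tri(ray(w,275*.7,283*.7),ray(s,397*.7,470*.7)))
E
```

```text
Traceback (most recent call last):
ValueError: max() iterable argument is empty
```

```bash
python3 - <<'E'
from h import *
w,s,t=load('w1'),load('scene0'),load('top0')
W=lambda u,v,z:onz(w,u*.7,v*.7,z).round(4)
def blk(c,x0,x1,y0,y1,th):
    g=cv2.cvtColor(c['image'],6); m=np.zeros_like(g); m[y0:y1,x0:x1]=(g[y0:y1,x0:x1]<th)*255
    m=cv2.morphologyEx(m,cv2.MORPH_OPEN,np.ones((3,3))); k=max(cv2.findContours(m,0,2)[0],key=cv2.contourArea); return cv2.minAreaRect(cv2.convexHull(k))
a=blk(w,235,300,33,98,50)
print(a,'tri',tri(ray(w,*a[0]),ray(s,418*.7,246*.7)),tri(ray(w,*a[0]),ray(t,461*.7,311*.7)))
print('jar on .187',onz(w,*a[0],.187))
FL,FR=W(273,194,.128),W(546,194,.128); print('lid front',FL,FR,np.linalg.norm(FL-FR))
for n,p in dict(wellFL=(347,177),wellFR=(473,177),wellRL=(346,41),wellRR=(472,41),lipR=(459,121),padRR=(459,53)).items(): print(n,W(*p,.128))
print('tri FL', tri(ray(w,273*.7,194*.7),ray(s,385*.7,330*.7)), tri(ray(w,546*.7,194*.7),ray(s,520*.7,277*.7)))
for p in ((124,158),(272,155),(275,283),(142,284)): print('mat',W(*p,.003))
for n,p in dict(valve=(190,183),tee=(164,262)).items(): print(n,W(*p,.01))
print('mat tri FR',tri(ray(w,275*.7,283*.7),ray(s,397*.7,470*.7)))
E
```

```text
Traceback (most recent call last):
ValueError: max() iterable argument is empty
```

```bash
cat > m.py <<'E'
from h import *
w,s,t=load('w1'),load('scene0'),load('top0')
W=lambda u,v,z:onz(w,u*.7,v*.7,z).round(4)
print(cv2.cvtColor(w['image'],cv2.COLOR_BGR2GRAY)[65,225:310:4])
a=((383*.7,93*.7),)
print(a,'tri',tri(ray(w,*a[0]),ray(s,418*.7,246*.7)),tri(ray(w,*a[0]),ray(t,461*.7,311*.7)))
print('jar on .187',onz(w,*a[0],.187))
FL,FR=W(273,194,.128),W(546,194,.128); print('lid front',FL,FR,np.linalg.norm(FL-FR))
for n,p in dict(wellFL=(347,177),wellFR=(473,177),wellRL=(346,41),wellRR=(472,41),lipR=(459,121),padRR=(459,53)).items(): print(n,W(*p,.128))
print('tri FL', tri(ray(w,273*.7,194*.7),ray(s,385*.7,330*.7)), tri(ray(w,546*.7,194*.7),ray(s,520*.7,277*.7)))
for p in ((124,158),(272,155),(275,283),(142,284)): print('mat',W(*p,.003))
for n,p in dict(valve=(190,183),tee=(164,262)).items(): print(n,W(*p,.01))
print('mat tri FR',tri(ray(w,275*.7,283*.7),ray(s,397*.7,470*.7)))
E
python3 m.py
```

```text
[135 135 137 138  56  62  62  68  56  61  62  60  65  62  63  65  69  70
 113 110 112 223]
((268.09999999999997, 65.1),) tri (array([ 0.56799558, -0.12050365,  0.18411709]), np.float64(0.003792784594563975)) (array([ 0.56778686, -0.11996539,  0.16629204]), np.float64(0.004069781372291256))
jar on .187 [ 0.56617542 -0.12195726  0.187     ]
lid front [ 0.5039 -0.016   0.128 ] [ 0.4816 -0.2509  0.128 ] 0.23595613999216042
wellFL [ 0.5115 -0.082   0.128 ]
wellFR [ 0.5014 -0.1889  0.128 ]
wellRL [ 0.6181 -0.0942  0.128 ]
wellRR [ 0.6082 -0.1948  0.128 ]
lipR [ 0.5477 -0.1801  0.128 ]
padRR [ 0.6001 -0.1838  0.128 ]
tri FL (array([ 0.50433377, -0.01800617,  0.13548534]), np.float64(0.000668251559475822)) (array([ 0.48575717, -0.24524652,  0.12859175]), np.float64(0.013214659067892728))
mat [0.5609 0.1892 0.003 ]
mat [0.5437 0.0156 0.003 ]
mat [0.3974 0.0369 0.003 ]
mat [0.4119 0.2038 0.003 ]
valve [0.5237 0.1128 0.01  ]
tee [0.4372 0.1647 0.01  ]
mat tri FR (array([0.39951567, 0.03777651, 0.00560178]), np.float64(0.004694080603541704))
```

Box yaw is about -5.4°, its centre about (0.592, -0.143), and the lip at (0.552, -0.139). The jar is at (0.567, -0.121) with its top at about 0.187, which agrees with the text. I'll go over the jar and down.

Call:
servo_tool(
  plan=[
    [1,[3.2,-0.4,0],[-0.8,1.0,0]],
    [1,[3.2,-0.4,0],[0,0,0]],
    [1,[3.2,-0.4,1],[0,0,0]],
    [1,[3,-0.3,3],[0,0,0]],
    [1,[0,0,3.5],[0,0,0]],
    [1,[0,0,3.5],[0,0,0]],
    [1,[0,0,2],[0,0,0]],
  ],
  force=10,
)

```text
time_s: 2.32
tool_pos: [0.5765, -0.1186, 0.2308]
tool_rot: [179.9, -0.6, -5.2]
force: [-0.5, -0.9, -0.1]
grip_width: 0.087
```

```bash
python3 - <<'E'
from h import *
o=env.get_obs(); print(o['tool_pos'],o['tool_rot'],o['qpos'].round(1)); T=o['tool_pos']
print(mv(np.array([.567,-.121,.140])-T))
c=cam('wrist'); save(c,'w2')
cv2.imwrite('pics/w2b.png',cv2.resize(c['image'],(800,600),interpolation=2)[:400])
E
```

```text
[ 0.57649774 -0.11859426  0.23082274] [179.94775826  -0.55610415  -5.16047547] [ 37.6  12.8 -33.2  91.1   7.2  77.7 -91.6]
[-1.01239197  0.31675391  9.07316808]
```

View pics/w2b.png

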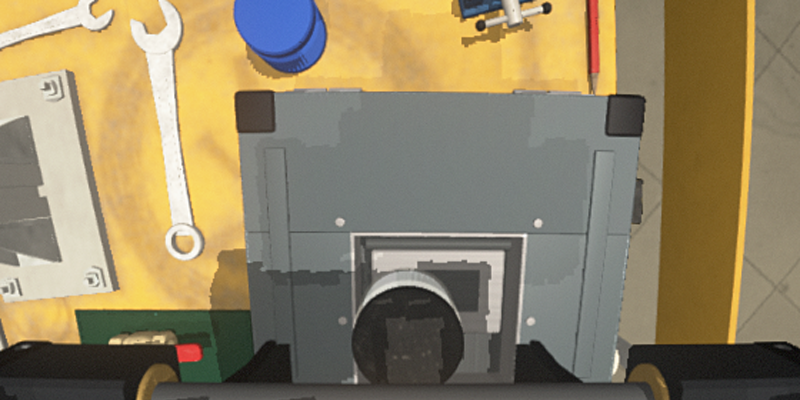

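The jar's black lid, centred at about (407,336), sits midway between the fingers at (265) and (540). The box's rear corners are at (236,92) and (645,96).

```bash
python3 - <<'E'
from h import *
w=load('w2');v=load('w1'); W=lambda u,v,z:onz(w,u*.7,v*.7,z).round(4)
print('jar',W(407,338,.184),tri(ray(w,407*.7,338*.7),ray(v,383*.7,93*.7)))
print('rear',W(236,92,.128),W(645,96,.128)); print('paddle RL,RR',W(372,251,.128),W(503,251,.128))
print('spanner ring',W(184,241,.005),'blue',W(272,30,.05))
E
```

```text
jar [ 0.5705 -0.1214  0.184 ] (array([ 0.56785034, -0.12141391,  0.1763706 ]), np.float64(0.000270075570566269))
rear [ 0.7032 -0.0381  0.128 ] [ 0.6818 -0.2671  0.128 ]
paddle RL,RR [ 0.607  -0.1044  0.128 ] [ 0.6    -0.1821  0.128 ]
spanner ring [0.6138 0.0692 0.005 ] blue [ 0.7586 -0.0443  0.05  ]
```

Call:
servo_tool(
  plan=[
    [1,[-0.9,0.2,2],[0,-0.5,0]],
    [1,[0,0,2.5],[0,0,0]],
    [1,[0,0,2.5],[0,0,0]],
    [1,[0,0,1.6],[0,0,0]],
    [1,[0,0,0.4],[0,0,0]],
    [1,[0,0,0],[0,0,0]],
  ],
)

```text
time_s: 2.87
tool_pos: [0.5623, -0.1218, 0.1344]
tool_rot: [179.9, 0.5, -5.3]
force: [-1.1, -0.4, 0.6]
grip_width: 0.0867
```

Call:
servo_tool(
  plan=[
    [1,[0.6,0,-0.4],[0,0.5,0]],
    [0.5,[0,0,0],[0,0,0]],
    [0.5,[0,0,0],[0,0,0]],
    [0.5,[0,0,0],[0,0,0]],
    [0.5,[0,0,0],[0,0,0]],
    [0.5,[0,0,0],[0,0,0]],
  ],
  force=10,
)

```text
time_s: 3.37
tool_pos: [0.5729, -0.1236, 0.1461]
tool_rot: [179.8, -0.6, -5.3]
force: [-1.3, 0.4, 0.6]
grip_width: 0.0613
```

Call:
servo_tool(
  plan=[
    [0.5,[0,0,0],[0,0,0]],
    [0.5,[0,0,0],[0,0,0]],
    [0.5,[0,0,0],[0,0,0]],
  ],
)

```text
time_s: 3.62
tool_pos: [0.573, -0.1235, 0.1466]
tool_rot: [179.8, -0.6, -5.3]
force: [0.3, 0.8, -0.7]
grip_width: 0.0568
```

Call:
servo_tool(
  plan=[
    [0.5,[0,0,-1],[0,0,0]],
    [0.5,[0,0,-2],[0,0,0]],
    [0.5,[0,0,-3],[0,0,0]],
    [0.5,[0,0,-2],[0,0,0]],
    [0.5,[0,0,0],[0,0,0]],
  ],
)

```text
time_s: 4.03
tool_pos: [0.5699, -0.1226, 0.229]
tool_rot: [179.9, -0.2, -5.3]
force: [0.7, -0.0, -0.3]
grip_width: 0.0565
```

```bash
python3 - <<'E'
from h import *
o=env.get_obs(); print(o['tool_pos'],o['force'],o['grip_width']); T=o['tool_pos']
print(mv(np.array([.425,-.1,.14])-T))
E
```

```text
[ 0.56994603 -0.12264917  0.22902464] [ 0.69052861 -0.01544689 -0.32946176] 0.05649814487912268
[-14.67998632  -0.94091767   8.83684947]
```

Call:
servo_tool(
  plan=[
    [0.5,[-2,-0.1,0],[0,0,0]],
    [0.5,[-3,-0.2,0],[0,0,0]],
    [0.5,[-3,-0.2,0],[0,0,0]],
    [0.5,[-3,-0.2,0],[0,0,0]],
    [0.5,[-2.5,-0.2,0],[0,0,0]],
    [0.5,[-1,-0.1,0],[0,0,0]],
    [0.5,[0,0,0],[0,0,0]],
    [0.5,[0,0,2],[0,0,0]],
    [0.5,[0,0,3.5],[0,0,0]],
    [0.5,[0,0,3.5],[0,0,0]],
    [0.5,[0,0,3.5],[0,0,0]],
    [0.5,[0,0,3],[0,0,0]],
    [0.5,[0,0,1.5],[0,0,0]],
    [0.5,[0,0,0],[0,0,0]],
  ],
)

```text
time_s: 5.2
tool_pos: [0.4275, -0.0991, 0.0516]
tool_rot: [179.8, -0.9, -5.2]
force: [-1.0, 0.7, -0.6]
grip_width: 0.0568
```

```bash
python3 - <<'E'
from h import *
o=env.get_obs(); print(o['tool_pos'],o['tool_rot'],o['force'],o['grip_width'])
s=cam('scene'); save(s,'s2'); cv2.imwrite('pics/s2b.png',cv2.resize(s['image'][130:400,150:450],None,fx=2,fy=2,interpolation=2))
E
```

```text
[ 0.42752609 -0.09912428  0.05161897] [179.79958131  -0.9463393   -5.24866382] [-0.99817247  0.72945705 -0.64201263] 0.05683686045626888
```

View pics/s2b.png

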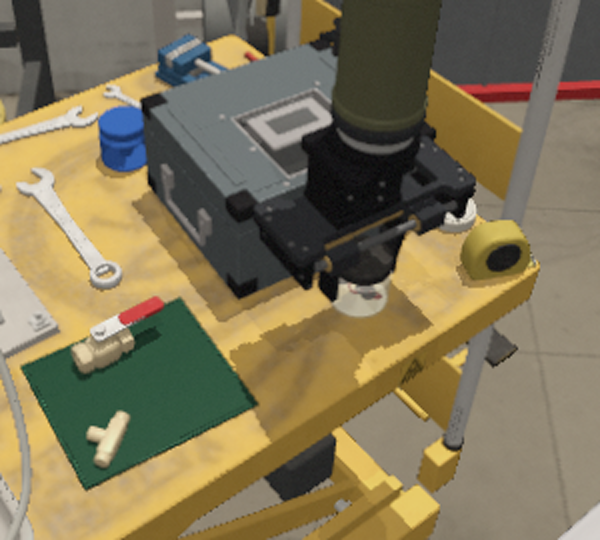

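The jar hangs upright in the jaws at (360,290) in this crop, over free table in front of the box, about 3 cm up. I'll lower it gently.

Call:
servo_tool(
  plan=[
    [0.5,[0,0,1.2],[0,-0.7,0]],
    [0.5,[0,0,1],[0,0,0]],
    [0.5,[0,0,0.4],[0,0,0]],
    [0.5,[0,0,0.2],[0,0,0]],
    [0.5,[0,0,0],[0,0,0]],
  ],
)

```text
time_s: 5.67
tool_pos: [0.4338, -0.1002, 0.0279]
tool_rot: [179.7, -0.8, -5.2]
force: [-0.7, -0.4, -1.0]
grip_width: 0.0566
```

Call:
servo_tool(
  plan=[
    [0.5,[-0.3,0,0.3],[0,0,0]],
    [0.5,[0,0,0.3],[0,0,0]],
    [0.5,[0,0,0.2],[0,0,0]],
    [0.5,[0,0,0.1],[0,0,0]],
    [0.5,[0,0,0],[0,0,0]],
  ],
)

```text
time_s: 6.08
tool_pos: [0.4324, -0.1008, 0.0205]
tool_rot: [179.6, -1.0, -5.3]
force: [-1.1, -0.2, -1.8]
grip_width: 0.0567
```

Call:
servo_tool(
  plan=[
    [0.5,[0,0,0.15],[0,-0.5,0]],
    [0.5,[0,0,0.15],[0,-0.5,0]],
    [0.5,[0,0,0],[0,0,0]],
  ],
)

```text
time_s: 6.33
tool_pos: [0.4325, -0.101, 0.0181]
tool_rot: [179.6, 0.1, -5.3]
force: [1.0, -0.2, -0.3]
grip_width: 0.0565
```

Call:
servo_tool(
  plan=[
    [0.5,[0,0,0.15],[0,0,0]],
    [0.5,[0,0,0.1],[0,0,0]],
    [0.5,[0,0,0.1],[0,0,0]],
  ],
)

```text
time_s: 6.58
tool_pos: [0.4329, -0.1011, 0.0174]
tool_rot: [179.5, 0.3, -5.3]
force: [-4.5, 1.8, 13.3]
grip_width: 0.0568
```

Call:
servo_tool(
  plan=[
    [0.5,[0,0,-0.1],[0,0,0]],
    [0.75,[0,0,0],[0,0,0]],
    [0.85,[0,0,0],[0,0,0]],
    [1,[0,0,0],[0,0,0]],
    [1,[0,0,0],[0,0,0]],
    [1,[0,0,0],[0,0,0]],
    [1,[0,0,0],[0,0,0]],
    [1,[0,0,-1.5],[0,0,0]],
    [1,[0,0,-3],[0,0,0]],
    [1,[0,0,-3.5],[0,0,0]],
    [1,[0,0,-3.5],[0,0,0]],
    [1,[0,0,-3.5],[0,0,0]],
    [0,[0,0,-3.5],[0,0,0]],
    [0,[0,0,-3],[0,0,0]],
  ],
)

```text
time_s: 7.75
tool_pos: [0.4287, -0.0977, 0.234]
tool_rot: [179.9, 1.3, -5.2]
force: [1.3, 0.2, 0.5]
grip_width: 0.0801
```

Jar released with the table carrying it. Next: the paddle. I'll go ahead over the finger well with shut fingers and tilt them 36° to point forward.

Call:
servo_tool(
  plan=[
    [0,[2.6,1,0],[0,1,0]],
    [0,[2.6,1,0],[0,0,0]],
    [0,[2.6,1,0],[0,0,0]],
    [0,[0,0,0],[0,6,0]],
    [0,[0,0,0],[0,6,0]],
    [0,[0,0,0],[0,6,0]],
    [0,[0,0,0],[0,6,0]],
    [0,[0,0,0],[0,6,0]],
    [0,[0,0,0],[0,6,0]],
    [0,[0,0,0],[0,0,0]],
  ],
)

```text
time_s: 8.58
tool_pos: [0.5207, -0.1448, 0.2193]
tool_rot: [-178.3, -33.0, -6.5]
force: [-0.6, 0.5, 0.5]
grip_width: 0.0151
```

```bash
cat >> h.py <<'E'
BO=np.array([.5925,-.143,0]); BR=R.from_euler('z',-5.3,degrees=True).as_matrix()
def st(*goals):
    o=env.get_obs(); T=o['tool_pos']; M=R.from_euler('xyz',o['tool_rot'],degrees=True).as_matrix()
    z=BR.T@M[:,2]; print('t',round(o['time_s'],2),'box',((BR.T@(T-BO))*1e3).round(1),'world',T.round(3),'tilt',np.degrees(np.arctan2(z[0],-z[2])).round(1),'ztool',z.round(3),'ytool',(BR.T@M[:,1]).round(3),'F',o['force'].round(1),'q',o['qpos'].round(0),'w',round(o['grip_width'],4))
    for g in goals: print('to',g,'tool cm',(M.T@(BO+BR@np.array(g)/1e3-T)*100).round(2))
E
python3 -c "
from h import *
st((-89,0,164),(-42,0,99))
s=load('s2'); c=cam('scene'); save(c,'s3'); t=cam('top'); save(t,'t3')
"
```

```text
t 8.58 box [-71.4  -8.4 219.3] world [ 0.521 -0.145  0.219] tilt 33.1 ztool [ 0.545  0.019 -0.838] ytool [-0.004 -1.    -0.025] F [-0.6  0.5  0.5] q [ 36. -17. -15. 126. -21.  41. -63.] w 0.0151
to (-89, 0, 164) tool cm [-4.51 -0.69  3.69]
to (-42, 0, 99) tool cm [-4.11 -0.55 11.7 ]
```

Call:
servo_tool(
  plan=[
    [0,[-1.5,-0.3,1.2],[0,1,0]],
    [0,[-1.5,-0.2,1.2],[0,1,0]],
    [0,[-1.4,-0.2,1.2],[0,1,0]],
    [0,[0,0,0],[0,0,0]],
  ],
)

```text
time_s: 9.02
tool_pos: [0.5156, -0.1357, 0.1722]
tool_rot: [-178.6, -36.4, -6.0]
force: [-1.1, 0.6, -0.5]
grip_width: 0.0006
```

```bash
python3 -c "
from h import *
st((-89,0,164),(-42,0,99))
c=cam('scene'); save(c,'s4'); w=cam('wrist'); save(w,'w4')
cv2.imwrite('pics/s4b.png',np.vstack([cv2.resize(c['image'][120:290,190:440],(750,510)), ])[:, :])
"
```

```text
t 9.02 box [-7.720e+01  1.000e-01  1.722e+02] world [ 0.516 -0.136  0.172] tilt 36.4 ztool [ 0.594  0.017 -0.805] ytool [ 0.003 -1.    -0.019] F [-1.1  0.6 -0.5] q [ 28. -17.  -9. 133. -23.  30. -60.] w 0.0006
to (-89, 0, 164) tool cm [-1.44  0.03 -0.04]
to (-42, 0, 99) tool cm [-1.51  0.16  7.98]
```

View pics/s4b.png

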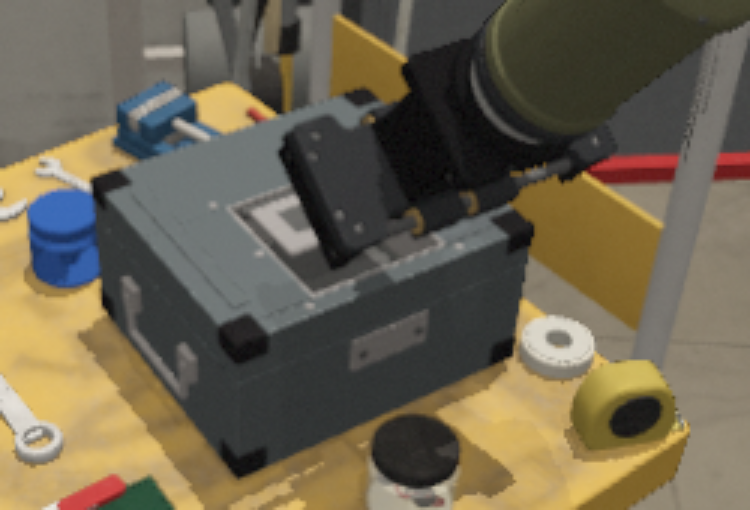

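The jar stands upright on the table at (413,470) in the crop, the paddle is clear, and the shut tilted fingers are over the finger well. Now tip in under the lip.

Call:
servo_tool(
  plan=[
    [0,[-0.6,0,2],[0,0,0]],
    [0,[-0.6,0,2],[0,0,0]],
    [0,[-0.2,0,0.8],[0,0,0]],
    [0,[0,0,0],[0,0,0]],
  ],
)

```text
time_s: 9.45
tool_pos: [0.5466, -0.1425, 0.1429]
tool_rot: [-179.2, -37.8, -5.8]
force: [-0.5, -0.2, 0.6]
grip_width: 0.0003
```

```bash
python3 -c "
from h import *
st((-58,0,125),(-44,0,100))"
```

```text
t 9.45 box [-45.8  -3.8 142.9] world [ 0.547 -0.143  0.143] tilt 37.8 ztool [ 0.613  0.009 -0.79 ] ytool [-0.001 -1.    -0.012] F [-0.5 -0.2  0.6] q [ 26. -11.  -9. 133. -25.  22. -58.] w 0.0003
to (-58, 0, 125) tool cm [-2.06 -0.35  0.67]
to (-44, 0, 100) tool cm [-2.49 -0.33  3.5 ]
```

The arm is near its folding limit (q4 = 133) at this tilt. 25° is enough to get under the lip, so I'll reduce to that.

Call:
servo_tool(
  plan=[
    [0,[-0.4,-0.2,0],[0,-6.5,0]],
    [0,[-0.6,-0.1,0],[0,-6.5,0]],
    [0,[-0.8,0,0],[0,0,0]],
    [0,[0,0,0],[0,0,0]],
  ],
)

```text
time_s: 9.78
tool_pos: [0.5305, -0.1395, 0.1366]
tool_rot: [-179.4, -24.3, -5.8]
force: [-0.6, 0.7, -0.9]
grip_width: 0.0005
```

```bash
python3 -c "
from h import *
st((-58,0,125),(-54,0,115),(-45,0,99))"
```

```text
t 9.78 box [-62.1  -2.2 136.6] world [ 0.531 -0.139  0.137] tilt 24.3 ztool [ 0.412  0.007 -0.911] ytool [-0.005 -1.    -0.01 ] F [-0.6  0.7 -0.9] q [ 32.  -6. -16. 124. -10.  38. -73.] w 0.0005
to (-58, 0, 125) tool cm [-0.11 -0.21  1.22]
to (-54, 0, 115) tool cm [-0.16 -0.2   2.3 ]
to (-45, 0, 99) tool cm [ 0.   -0.19  4.13]
```

Call:
servo_tool(
  plan=[
    [0,[-0.15,-0.1,1.2],[0,0,0]],
    [0,[0,0,1.2],[0,0,0]],
    [0,[0,0,1],[0,0,0]],
    [0,[0,0,0.4],[0,0,0]],
    [0,[0,0,0],[0,0,0]],
  ],
)

```text
time_s: 10.2
tool_pos: [0.547, -0.1428, 0.1064]
tool_rot: [-179.5, -25.4, -6.0]
force: [-0.1, -0.8, 0.1]
grip_width: 0.0004
```

```bash
python3 -c "
from h import *
st((-45,0,99))"
```

```text
t 10.2 box [-45.4  -4.  106.4] world [ 0.547 -0.143  0.106] tilt 25.4 ztool [ 0.43   0.003 -0.903] ytool [-0.009 -1.    -0.007] F [-0.1 -0.8  0.1] q [ 31.  -2. -16. 125.  -9.  32. -74.] w 0.0004
to (-45, 0, 99) tool cm [-0.29 -0.4   0.69]
```

Call:
servo_tool(
  plan=[
    [0,[0,-0.3,0.8],[0,0,0]],
    [0,[0,0,0],[0,0,0]],
    [0,[0.7,0,-1.45],[0,0,0]],
    [0,[0.5,0,-0.8],[0,0,0]],
    [0,[0.5,0,-0.8],[0,0,0]],
    [0,[0.6,0,-0.5],[0,0,0]],
    [0,[0,0,0],[0,0,0]],
  ],
)

```text
time_s: 10.78
tool_pos: [0.5505, -0.1397, 0.1393]
tool_rot: [-179.5, -24.9, -6.1]
force: [-1.7, -0.4, -3.3]
grip_width: 0.0004
```

```bash
python3 -c "
from h import *
st((-33,0,146),(-24,0,157),(-14,0,163))
c=cam('scene'); save(c,'s5'); t=cam('top');save(t,'t5')
cv2.imwrite('pics/s5b.png',np.hstack([cv2.resize(c['image'][120:270,220:395],(560,480)) ]))
"
```

```text
t 10.78 box [-42.2  -0.6 139.3] world [ 0.55  -0.14   0.139] tilt 24.9 ztool [ 0.422  0.004 -0.907] ytool [-0.009 -1.    -0.008] F [-1.7 -0.4 -3.3] q [ 31.  -4. -17. 122.  -9.  37. -76.] w 0.0004
to (-33, 0, 146) tool cm [ 1.11 -0.08 -0.22]
to (-24, 0, 157) tool cm [ 2.39 -0.09 -0.84]
to (-14, 0, 163) tool cm [ 3.55 -0.11 -0.96]
```

View pics/s5b.png

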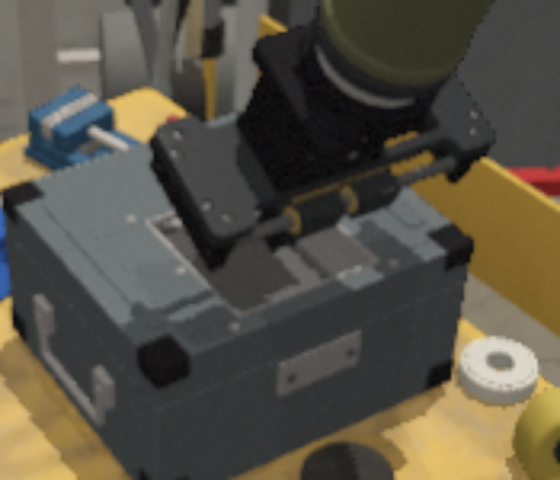

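A force of 1.7 N back and 3.3 N down on the tool fits the lip's spring, so the tip is hooked under the paddle and lifting it. I'll follow the arc to the stop.

Call:
servo_tool(
  plan=[
    [0,[1.2,0,-0.5],[0,0,0]],
    [0,[1.2,0,-0.4],[0,0,0]],
    [0,[1.2,0,-0.2],[0,0,0]],
    [0,[0.8,0,0],[0,0,0]],
    [0,[0,0,0],[0,0,0]],
  ],
)

```text
time_s: 11.3
tool_pos: [0.5725, -0.1423, 0.157]
tool_rot: [-179.3, -23.0, -6.2]
force: [-7.3, 0.5, 0.5]
grip_width: 0.0006
```

```bash
python3 -c "
from h import *
st((-14,0,163),(-5,0,178),(5,0,190))
"
```

```text
t 11.3 box [-19.9  -1.1 157. ] world [ 0.573 -0.142  0.157] tilt 23.0 ztool [ 0.391  0.007 -0.92 ] ytool [-0.01  -1.    -0.012] F [-7.3  0.5  0.5] q [ 31.  -1. -17. 117.  -6.  42. -78.] w 0.0006
to (-14, 0, 163) tool cm [ 0.78 -0.13 -0.32]
to (-5, 0, 178) tool cm [ 2.19 -0.15 -1.34]
to (5, 0, 190) tool cm [ 3.58 -0.18 -2.06]
```

Call:
servo_tool(
  plan=[
    [0,[0.8,0,-0.3],[0,0,0]],
    [0,[0.8,0,-0.5],[0,0,0]],
    [0,[0.8,0,-0.6],[0,-2,0]],
    [0,[0.8,0,-0.7],[0,-2,0]],
    [0,[0.8,0,-0.7],[0,-2,0]],
    [0,[0,0,0],[0,0,0]],
  ],
)

```text
time_s: 11.8
tool_pos: [0.5856, -0.1438, 0.182]
tool_rot: [-179.0, -14.5, -6.2]
force: [0.7, 0.7, 0.5]
grip_width: 0.0006
```

```bash
python3 -c "
from h import *
st((5,0,190),(16,0,199))
c=cam('scene'); save(c,'s6'); cv2.imwrite('pics/s6b.png',cv2.resize(c['image'][110:290,190:430],(800,600)))
"
```

```text
t 11.8 box [ -6.8  -1.4 182. ] world [ 0.586 -0.144  0.182] tilt 14.5 ztool [ 0.251  0.014 -0.968] ytool [-0.011 -1.    -0.017] F [0.7 0.7 0.5] q [ 30.   4. -18. 106.  -1.  56. -83.] w 0.0006
to (5, 0, 190) tool cm [ 1.34 -0.17 -0.48]
to (16, 0, 199) tool cm [ 2.63 -0.2  -1.07]
```

View pics/s6b.png

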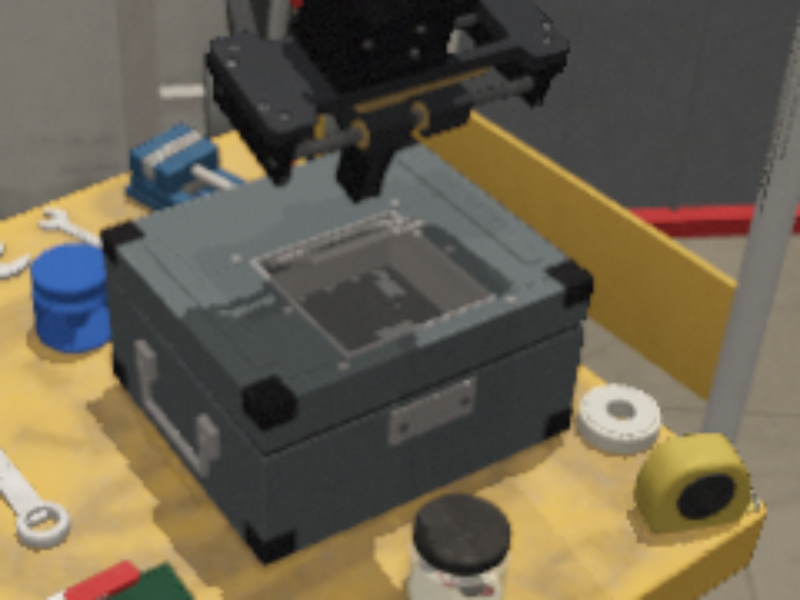

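The tip seems to have slipped off above the paddle: zero force, and no raised paddle visible at (385,280). I'll check by image comparison whether the lid front rose (corner caps at (270,400) and (570,285)).

```bash
python3 -c "
from h import *
A=load('scene0')['image']
g=lambda i:cv2.cvtColor(i,6)
for n in('s4','s5','s6'):
    B=load(n)['image']; out=[]
    for (u,v) in ((271,232),(362,197),(320,250),(240,290),(345,235)):
        T=g(A)[v-9:v+10,u-9:u+10]; S=g(B)[v-21:v+22,u-21:u+22]
        r=cv2.matchTemplate(S,T,cv2.TM_CCOEFF_NORMED); _,m,_,l=cv2.minMaxLoc(r); out.append((l[0]-12,l[1]-12,round(m,2)))
    print(n,out)
"
```

```text
s4 [(0, 0, 1.0), (0, 0, 0.93), (9, -4, 0.98), (0, 0, 1.0), (0, 0, 0.98)]
s5 [(0, 0, 0.93), (0, 0, 1.0), (9, -4, 0.98), (0, 0, 1.0), (0, 0, 0.98)]
s6 [(0, -2, 0.93), (0, -2, 0.98), (11, -5, 0.98), (0, 0, 0.99), (0, 0, 0.98)]
```

The lid front rose about 5 mm before the tip slipped over the lip. I'll go back in, deeper under the paddle, and keep more tilt as it rises.

Call:
servo_tool(
  plan=[
    [0,[-1.8,-0.1,-0.4],[0,0,0]],
    [0,[-1.8,0,-0.4],[0,3.5,0]],
    [0,[-1.8,0,-0.3],[0,3.5,0]],
    [0,[-0.5,0,1.2],[0,3.5,0]],
    [0,[-0.5,0,1.5],[0,0,0]],
    [0,[0,0,0],[0,0,0]],
  ],
)

```text
time_s: 12.35
tool_pos: [0.537, -0.1384, 0.1528]
tool_rot: [-179.2, -27.0, -6.4]
force: [-0.3, 0.1, -0.5]
grip_width: 0.0007
```

```bash
python3 -c "
from h import *
st((-60,0,137),(-44,0,104),(-40,0,101))
"
```

```text
t 12.35 box [-55.7  -0.6 152.8] world [ 0.537 -0.138  0.153] tilt 27.0 ztool [ 0.454  0.006 -0.891] ytool [-0.013 -1.    -0.013] F [-0.3  0.1 -0.5] q [ 32.  -8. -16. 125. -12.  37. -73.] w 0.0007
to (-60, 0, 137) tool cm [-1.1  -0.03  1.21]
to (-44, 0, 104) tool cm [-1.17 -0.01  4.88]
to (-40, 0, 101) tool cm [-0.95 -0.01  5.33]
```

Call:
servo_tool(
  plan=[
    [0,[-0.9,0,0.8],[0,0,0]],
    [0,[-0.3,0,1],[0,0,0]],
    [0,[0,0,1.2],[0,0,0]],
    [0,[0,0,1.2],[0,0,0]],
    [0,[0.1,0,0.6],[0,0,0]],
    [0,[0,0,0],[0,0,0]],
  ],
)

```text
time_s: 12.85
tool_pos: [0.555, -0.1417, 0.1121]
tool_rot: [-179.5, -28.1, -6.4]
force: [-0.7, -0.7, -0.4]
grip_width: 0.0008
```

```bash
python3 -c "
from h import *
st((-40,0,101),(-38,0,110))
"
```

```text
t 12.85 box [-37.4  -2.1 112.1] world [ 0.555 -0.142  0.112] tilt 28.1 ztool [ 0.472 -0.    -0.882] ytool [-0.015 -1.    -0.008] F [-0.7 -0.7 -0.4] q [ 32.  -3. -17. 126. -11.  30. -74.] w 0.0008
to (-40, 0, 101) tool cm [-0.76 -0.2   0.86]
to (-38, 0, 110) tool cm [-0.15 -0.21  0.16]
```

```bash
python3 -c "
from h import *
w=cam('wrist');save(w,'w7'); c=cam('scene');save(c,'s7')
a=cv2.resize(w['image'][:300],(560,300)); b=cv2.resize(c['image'][130:260,210:390],(540,390)) 
I=np.zeros((600,800,3),np.uint8); I[:300,:560]=a; 
b=cv2.resize(c['image'][140:240,220:380],(480,300)); I[300:,:480]=b
I[300:,480:800]=cv2.resize(w['image'][150:300,200:360],(320,300)); cv2.imwrite('pics/m7.png',I)
"
```

```text
(no output)
```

View pics/m7.png

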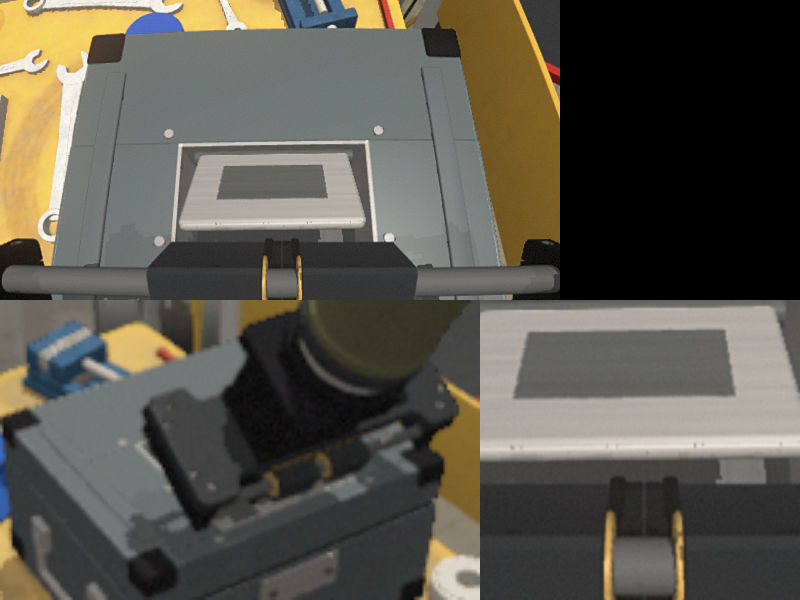

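In the wrist view (upper left) the paddle's lip runs from (180,228) to (367,228), wider than its rear edge (200–350 at row 153). The finger ends at about (280,242), just short of the lip. I'll compute what that means.

```bash
python3 -c "
from h import *
w=load('w7'); C=w['C']; T=(C@np.linalg.inv(np.array(w['T_tool_cam'])))
inv=np.array
print('TCP px',proj(w,T[:3,3])); 
for d in ((.0095,0,0),(-.0095,0,0),(.0095,0,-.02),(0.0095,.015,0)): print(d,proj(w,(T@np.r_[d,1])[:3]))
def wid(a,b,z):
    p,q=onz(w,*a,z),onz(w,*b,z); m=BR.T@((p+q)/2-BO)*1e3; return round(np.linalg.norm(p-q)*1e3,1),m.round(1)
for z in (.122,.126,.130,.134,.138,.144,.15): print(z,'lip',wid((180,228),(367,228),z),'rear',wid((200,153),(350,153),z))
print('dish rear',wid((179,143),(370,141),.128))
for b in ((-84,0,128),(-40,0,128),(15,0,128),(-40,0,123),(-40,40,128),(15,40,128)): print(b,proj(w,BO+BR@np.array(b)/1e3).round())
"
```

```text
TCP px [279.80203002 255.80995272]
(0.0095, 0, 0) [279.77409396 239.8247844 ]
(-0.0095, 0, 0) [279.82976918 271.30099783]
(0.0095, 0, -0.02) [279.56072497 254.31984806]
(0.0095, 0.015, 0) [307.06803359 239.80653639]
0.122 lip (np.float64(101.0), array([-23.4,   1.1, 122. ])) rear (np.float64(85.6), array([ 19.9,  -0.2, 122. ]))
0.126 lip (np.float64(98.6), array([-24.1,   1. , 126. ])) rear (np.float64(83.6), array([ 18.2,  -0.3, 126. ]))
0.13 lip (np.float64(96.2), array([-24.7,   0.9, 130. ])) rear (np.float64(81.6), array([ 16.5,  -0.4, 130. ]))
0.134 lip (np.float64(93.8), array([-25.4,   0.7, 134. ])) rear (np.float64(79.5), array([ 14.8,  -0.5, 134. ]))
0.138 lip (np.float64(91.4), array([-26.1,   0.6, 138. ])) rear (np.float64(77.5), array([ 13.1,  -0.6, 138. ]))
0.144 lip (np.float64(87.7), array([-27.1,   0.4, 144. ])) rear (np.float64(74.4), array([ 10.5,  -0.7, 144. ]))
0.15 lip (np.float64(84.1), array([-28.1,   0.2, 150. ])) rear (np.float64(71.3), array([  8. ,  -0.9, 150. ]))
dish rear (np.float64(106.5), array([ 2.41e+01, -1.00e-01,  1.28e+02]))
(-84, 0, 128) [276. 350.]
(-40, 0, 128) [275. 258.]
(15, 0, 128) [274. 157.]
(-40, 0, 123) [276. 259.]
(-40, 40, 128) [197. 259.]
(15, 40, 128) [201. 158.]
```

The paddle's lip appears at x ≈ -29, z ≈ 0.156, about 0.64 rad up: the bolt is caught against the striker's edge with the lid 5 mm up. The finger is below it, so I'll push to the stop keeping the tip well under the lip.

Call:
servo_tool(
  plan=[
    [0,[0.9,-0.2,-0.45],[0,0,0]],
    [0,[0.9,0,-0.45],[0,0,0]],
    [0,[0.9,0,-0.45],[0,0,0]],
    [0,[0.9,0,-0.45],[0,0,0]],
    [0,[0.9,0,-0.4],[0,0,0]],
  ],
)

```text
time_s: 13.37
tool_pos: [0.5802, -0.1423, 0.1524]
tool_rot: [-179.4, -27.4, -6.4]
force: [-3.1, -0.3, -7.3]
grip_width: 0.0008
```

```bash
python3 -c "
from h import *
st((-8,0,153),(16,0,187))
"
```

```text
t 13.37 box [-12.3  -0.5 152.4] world [ 0.58  -0.142  0.152] tilt 27.4 ztool [ 0.46   0.001 -0.888] ytool [-0.015 -1.    -0.009] F [-3.1 -0.3 -7.3] q [ 31.  -3. -17. 120.  -8.  36. -77.] w 0.0008
to (-8, 0, 153) tool cm [ 0.41 -0.05  0.15]
to (16, 0, 187) tool cm [ 4.1  -0.12 -1.77]
```

Call:
servo_tool(
  plan=[
    [0,[0.8,0,0],[0,0,0]],
    [0,[0.8,0,-0.2],[0,-1,0]],
    [0,[0.8,0,-0.35],[0,-2,0]],
    [0,[0.8,0,-0.35],[0,-2.5,0]],
    [0,[0.8,0,-0.35],[0,-2.5,0]],
  ],
)

```text
time_s: 13.78
tool_pos: [0.5851, -0.1428, 0.1612]
tool_rot: [-179.2, -15.2, -6.5]
force: [-14.2, 3.2, -3.7]
grip_width: 0.0006
```

```bash
python3 -c "
from h import *
st((16,0,187))
w=cam('wrist');save(w,'w8');c=cam('scene');save(c,'s8')
A=load('scene0')['image'];B=c['image'];g=lambda i:cv2.cvtColor(i,6)
for (u,v) in ((271,232),(362,197)):
    T=g(A)[v-9:v+10,u-9:u+10]; S=g(B)[v-49:v+20,u-21:u+32]
    r=cv2.matchTemplate(S,T,cv2.TM_CCOEFF_NORMED); _,m,_,l=cv2.minMaxLoc(r); print(l[0]-12,l[1]-40,round(m,2))
"
```

```text
t 13.78 box [ -7.4  -0.5 161.2] world [ 0.585 -0.143  0.161] tilt 15.2 ztool [ 0.262  0.008 -0.965] ytool [-0.017 -1.    -0.013] F [-14.2   3.2  -3.7] q [ 30.   5. -18. 108.  -1.  52. -84.] w 0.0006
to (16, 0, 187) tool cm [ 2.93 -0.13 -1.88]
-1 -8 0.93
0 -7 0.94
```

The lid front is up about 19 mm and following, with 14 N as expected. Continuing.

Call:
servo_tool(
  plan=[
    [0,[0.9,0,-0.35],[0,0,0]],
    [0,[0.9,0,-0.4],[0,-1,0]],
    [0,[0.9,0,-0.4],[0,-1,0]],
    [0,[0.9,0,-0.4],[0,-1,0]],
    [0,[0.9,0,-0.4],[0,-1,0]],
    [0,[0.9,0,-0.4],[0,-1,0]],
    [0,[0.9,0,-0.4],[0,-1,0]],
  ],
)

```text
time_s: 14.47
tool_pos: [0.6005, -0.1441, 0.1817]
tool_rot: [-178.9, -2.6, -6.5]
force: [-18.3, 2.0, 2.3]
grip_width: 0.0005
```

```bash
cat > lid.py <<'E'
from h import *
st()
c=cam('scene'); save(c,'slid'); A=load('scene0')['image'];B=c['image'];g=lambda i:cv2.cvtColor(i,6)
for (u,v) in ((271,232),(362,197)):
    T=g(A)[v-9:v+10,u-9:u+10]; S=g(B)[v-119:v+20,u-21:u+82]
    r=cv2.matchTemplate(S,T,cv2.TM_CCOEFF_NORMED); _,m,_,l=cv2.minMaxLoc(r); print(l[0]-12,l[1]-110,round(m,2))
for a in (.1,.2,.3,.4,.5):
    f=lambda a,y:proj(c,BO+BR@(np.array([100,y,95])+np.array([-200*np.cos(a)+33*np.sin(a),0,200*np.sin(a)+33*np.cos(a)]))/1e3)
    print(a,(f(a,115)-f(0,115)).round(),(f(a,-115)-f(0,-115)).round())
E
python3 lid.py
```

```text
t 14.47 box [  8.1  -0.4 181.7] world [ 0.601 -0.144  0.182] tilt 2.6 ztool [ 0.045  0.019 -0.999] ytool [-0.021 -1.    -0.02 ] F [-18.3   2.    2.3] q [ 27.  15. -18.  93.   3.  70. -88.] w 0.0005
-4 -26 0.88
-1 -24 0.81
0.1 [ -1. -10.] [-0. -9.]
0.2 [ -3. -20.] [ -1. -19.]
0.3 [ -6. -31.] [ -2. -29.]
0.4 [ -9. -42.] [ -4. -39.]
0.5 [-12. -53.] [ -7. -49.]
```

Call:
servo_tool(
  plan=[
    [0,[0.9,0,-0.45],[0,1,0]],
    [0,[0.9,0,-0.45],[0,1,0]],
    [0,[0.9,0,-0.45],[0,1,0]],
    [0,[0.9,0,-0.45],[0,1,0]],
    [0,[0.9,0,-0.45],[0,1,0]],
    [0,[0.9,0,-0.45],[0,1,0]],
  ],
)

```text
time_s: 15.02
tool_pos: [0.6295, -0.1469, 0.2008]
tool_rot: [-178.5, -4.5, -6.8]
force: [-10.7, 1.7, -6.7]
grip_width: 0.0002
```

```bash
python3 lid.py
```

```text
t 15.02 box [ 37.2  -0.5 200.8] world [ 0.629 -0.147  0.201] tilt 4.6 ztool [ 0.08   0.024 -0.997] ytool [-0.024 -0.999 -0.026] F [-10.7   1.7  -6.7] q [ 27.  16. -18.  89.   3.  71. -88.] w 0.0002
-4 -18 0.92
64 -94 0.6
0.1 [ -1. -10.] [-0. -9.]
0.2 [ -3. -20.] [ -1. -19.]
0.3 [ -6. -31.] [ -2. -29.]
0.4 [ -9. -42.] [ -4. -39.]
0.5 [-12. -53.] [ -7. -49.]
```

```bash
python3 -c "
from h import *
c=load('slid'); cv2.imwrite('pics/s9b.png',cv2.resize(c['image'][70:290,180:450],(720,587)))
"
```

```text
(no output)
```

View pics/s9b.png

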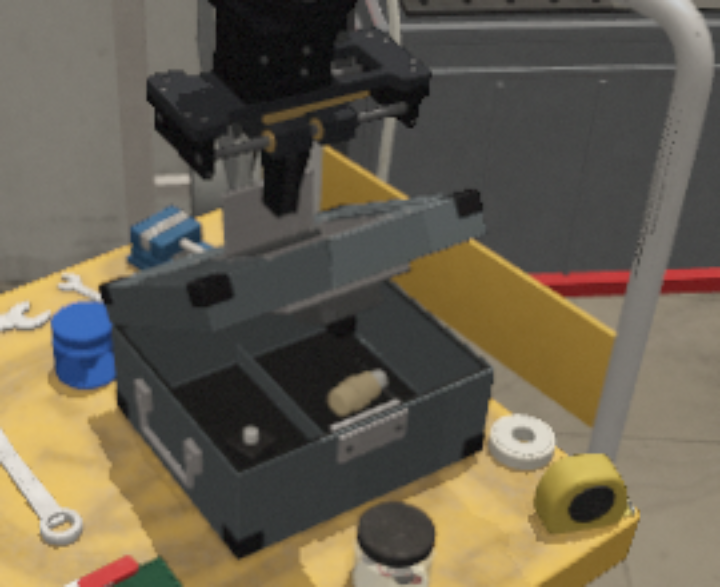

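The lid is up about 0.5 rad, showing the coil (white stub at (250,435)) in the left bay and the coupling in the right bay at (358,390). The jar still stands. Now I'll leave the paddle and push the lid's front edge, off the middle (y = +48), from the front.

Call:
servo_tool(
  plan=[
    [0,[-0.6,0,-1.5],[0,0,0]],
    [0,[-0.5,0,-3],[0,-2,0]],
    [0,[-0.5,0,-2.5],[0,-2,0]],
    [0,[-3,-1,-0.5],[0,0,0]],
    [0,[-3.8,-1,0],[0,0,0]],
    [0,[-3.8,-1,0],[0,0,0]],
    [0,[-3.8,-1,0],[0,0,0]],
    [0,[-1,-0.8,0],[0,0,0]],
    [0,[0,0,0],[0,0,0]],
  ],
)

```text
time_s: 15.82
tool_pos: [0.472, -0.0814, 0.2847]
tool_rot: [-178.5, -2.1, -7.1]
force: [1.2, 0.4, 0.4]
grip_width: 0.0004
```

```bash
python3 -c "
from h import *
st((-110,48,180),(-90,48,180))
w=cam('wrist');save(w,'w10');t=cam('top');save(t,'t10');s=cam('scene');save(s,'s10')
# lid rear-front corners: black caps in top image
I=np.zeros((420,800,3),np.uint8); I[:,:420]=cv2.resize(t['image'][130:270,250:390],(420,420)); I[:,420:]=cv2.resize(w['image'][:250,150:520],(380,257)) .repeat(1,0).__getitem__(slice(0,257)) if 0 else 0
I[:257,420:]=cv2.resize(w['image'][:250,150:520],(380,257)); cv2.imwrite('pics/m10.png',I)
"
```

```text
t 15.82 box [-125.7   50.2  284.7] world [ 0.472 -0.081  0.285] tilt 2.1 ztool [ 0.037  0.026 -0.999] ytool [-0.03  -0.999 -0.027] F [1.2 0.4 0.4] q [ 28.  -5. -19. 102.  -3.  81. -87.] w 0.0004
to (-110, 48, 180) tool cm [ 1.19  0.46 10.51]
to (-90, 48, 180) tool cm [ 3.19  0.4  10.59]
```

Call:
servo_tool(
  plan=[
    [0,[0.5,0.2,2],[-1.5,0,0]],
    [0,[0,0.1,4],[0,0,0]],
    [0,[0,0,4],[0,0,0]],
    [0,[0,0,1.5],[0,0,0]],
    [0,[2,0,0],[0,0,0]],
    [0,[1,0,0],[0,0,0]],
    [0,[0.8,0,0],[0,0,0]],
    [0,[0.8,0,0],[0,0,0]],
  ],
)

```text
time_s: 16.63
tool_pos: [0.5154, -0.0954, 0.1635]
tool_rot: [-179.8, 1.2, -7.5]
force: [-37.7, 6.6, 24.6]
grip_width: 0.0006
```

```bash
python3 -c "
from h import *
st()"
```

```text
t 16.63 box [-81.1  40.3 163.5] world [ 0.515 -0.095  0.163] tilt -1.2 ztool [-0.022  0.004 -1.   ] ytool [-0.039 -0.999 -0.003] F [-37.7   6.6  24.6] q [ 27.   7. -20. 104.   2.  71. -92.] w 0.0006
```

Call:
servo_tool(
  plan=[
    [0,[0,0,-1],[0,-1,0]],
    [0,[0.6,0,-1.3],[0,0,0]],
    [0,[0.8,0,-1.2],[0,0,0]],
    [0,[0.9,0,-1.1],[0,0,0]],
    [0,[1,0,-1.1],[0,0,0]],
    [0,[1.1,0,-1],[0,0,0]],
  ],
)

```text
time_s: 17.13
tool_pos: [0.5407, -0.0988, 0.2138]
tool_rot: [-179.3, 7.0, -7.6]
force: [-19.8, 5.4, 9.5]
grip_width: 0.0003
```

```bash
python3 -c "
from h import *
st()"
```

```text
t 17.13 box [-55.7  39.3 213.8] world [ 0.541 -0.099  0.214] tilt -7.0 ztool [-0.122  0.018 -0.992] ytool [-0.041 -0.999 -0.013] F [-19.8   5.4   9.5] q [ 25.  13. -20.  92.   4.  83. -93.] w 0.0003
```

Call:
servo_tool(
  plan=[
    [0,[1.1,0,-1.1],[0,3,0]],
    [0,[1.2,0,-1.1],[0,3,0]],
    [0,[1.3,0,-1.1],[0,3,0]],
    [0,[1.3,0,-0.9],[0,2,0]],
    [0,[1.4,0,-0.9],[0,2,0]],
    [0,[1.4,0,-0.8],[0,1,0]],
  ],
)

```text
time_s: 17.63
tool_pos: [0.6066, -0.1055, 0.2593]
tool_rot: [-178.5, -3.7, -7.7]
force: [-4.7, 1.9, -4.2]
grip_width: -0.0001
```

```bash
python3 -c "
from h import *
st()"
```

```text
t 17.63 box [ 10.6  38.6 259.3] world [ 0.607 -0.106  0.259] tilt 3.7 ztool [ 0.065  0.023 -0.998] ytool [-0.041 -0.999 -0.026] F [-4.7  1.9 -4.2] q [ 26.  12. -20.  88.   3.  77. -92.] w -0.0001
```

Call:
servo_tool(
  plan=[
    [0,[1.4,0,-0.6],[0,-1,0]],
    [0,[1.5,0,-0.4],[0,-1,0]],
    [0,[1.5,0,-0.2],[0,0,0]],
    [0,[1.5,0,0],[0,0,0]],
    [0,[1.5,0,0],[0,0,0]],
    [0,[1.3,0,0],[0,0,0]],
    [0,[0,0,0],[0,0,0]],
  ],
)

```text
time_s: 18.22
tool_pos: [0.6974, -0.1155, 0.2704]
tool_rot: [-177.8, -0.4, -7.7]
force: [-0.8, 0.6, 0.8]
grip_width: 0.0007
```

```bash
python3 -c "
from h import *
st((112,39,268))"
```

```text
t 18.22 box [101.9  37.1 270.4] world [ 0.697 -0.115  0.27 ] tilt 0.5 ztool [ 0.008  0.039 -0.999] ytool [-0.042 -0.998 -0.039] F [-0.8  0.6  0.8] q [ 22.  26. -20.  69.   6.  86. -94.] w 0.0007
to (112, 39, 268) tool cm [ 1.   -0.22  0.26]
```

Call:
servo_tool(
  plan=[
    [0,[1.2,0,0],[0,0,0]],
    [0,[0,0,0],[0,0,0]],
    [0,[-2.5,0,0],[-2,0,0]],
    [1,[-3.5,0,0],[0,0,0]],
    [1,[-3.5,0,0],[0,0,0]],
    [1,[-3.5,0,0],[0,0,0]],
    [1,[-3,0,0],[0,0,-2.4]],
    [1,[0,0,0],[0,0,0]],
  ],
)

```text
time_s: 18.88
tool_pos: [0.5484, -0.0963, 0.2573]
tool_rot: [-179.5, 0.1, -5.5]
force: [-0.2, 0.0, 0.4]
grip_width: 0.0258
```

```bash
python3 -c "
from h import *
st()
w=cam('wrist');save(w,'w11');s=cam('scene');save(s,'s11');t=cam('top');save(t,'t11')
I=np.zeros((600,800,3),np.uint8); I[:300,:560]=w['image'][:300]
I[300:,:400]=cv2.resize(s['image'][50:290,160:480],(400,300)); I[300:,400:]=cv2.resize(t['image'][120:270,230:430],(400,300)); cv2.imwrite('pics/m11.png',I)
"
```

```text
t 18.88 box [-48.2  42.5 257.3] world [ 0.548 -0.096  0.257] tilt -0.1 ztool [-0.001  0.009 -1.   ] ytool [-0.003 -1.    -0.009] F [-0.2  0.   0.4] q [ 26.   7. -21.  93.   2.  80. -90.] w 0.0258
```

View pics/m11.png

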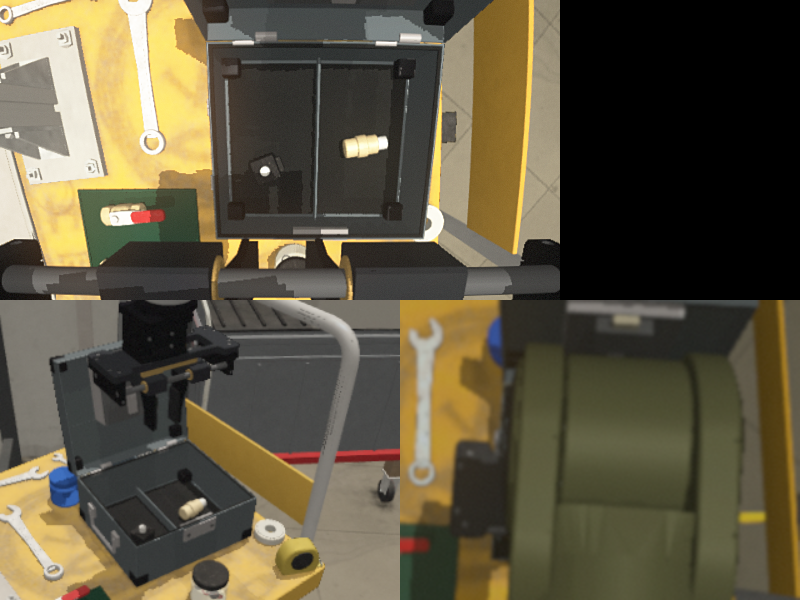

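The lid stands upright. In the wrist view the coil is a dark block at about (267,167) with its white stub at (265,172) in the left bay, and the coupling is at (365,146) in the right bay. The jar stands in front. One picture is left, so I'll get the coil's orientation numerically.

```bash
python3 -c "
from h import *
w=load('w11'); g=cv2.cvtColor(w['image'],6)[142:196,232:306]
ch=' .:-=+*#%@'
e=np.clip((g.astype(float)-10)/60*9,0,9).astype(int)
for r,row in enumerate(e): print(r+142,''.join(ch[v] for v in row))
hs=(cv2.cvtColor(w['image'],6)>150).astype(np.uint8)[160:185,255:280]; M=cv2.moments(hs,True); print('stub',M['m10']/M['m00']+255,M['m01']/M['m00']+160,M['m00'])
"
```

```text
142 ###%%#######*#####*#*#***#**##**#******************++**++*+*+*+*+**++*****
143 ##%#%#%############*#*****#***********#******#*++++***++*++*++*++*+*++****
144 #%##############*##**#*#*******#*******++*******++*+**+***+*+*+*+*******+*
145 ##%%######*##*#*#####*####*##*****#******+*+***++++*+++**+*++++**+*+***+*+
146 ##%##########*########***##**********++++**+****+*+++++*+***+**++****+*+*+
147 #%#%###%*######*###**##*************+***++*++**+*****+=+*+*+***=**+***+***
148 *%#%%##*####*#*##**##*#*****#********+*+++******+*+=**+***+++*******+++***
149 *##%####%*##########**#**#*********+*++**++++**++***+*+*+***+*+++*********
150 ###############*####***********++*******+**++*++**+++=+++*+*+********+****
151 #####%######**##*#*##*#***+*++*****++*++***+****++++****++++****++++*+****
152 #################*###******+**********+==+**++++*++**+++++*+*+********+*+*
153 ###%####*######*#*#*##**********++++=--:-=+***++++++***+++*+*++**********+
154 #####%###############***********=-=---==--=++***++*++*+++++*+*+***+*+****+
155 ################*#*###***#***+*=---===**=--++*++****++++***+++**+****
[... 2513 characters left out ...]
=-===-----=--=-=-+**
188 +=====+=++==+=+==+===+==+=====+======********===---==--==-=-=--==-===--+**
189 +==+=+++++=++==+=+++======+=====-===+**#******+=-=---=------====--=----***
190 +==++=+=+=+==+==============+-====-==**#*******===--=--==-----=-=---=-=***
191 *==++++=+++=+=====+===++++==-=====+===#******+===--===-===-===---=-=--****
192 +=++=+==++++=================+==-=====****#**=======-=---=--==-=-===--****
193 *==+==+=+++==+==+=====+=+=+=====-=====*******+====---=====-==--==----=***+
194 *==++=+++==+====+=====+-++=====+====+***#****=======-==--=---=-=-=---=***+
195 +==+=+==+++=+++===+=+===========+===+*#*****#*===--==-=-===-=--===-===+***
stub 264.41333333333336 170.58666666666667 75.0
```

```bash
python3 -c "
from h import *
w=load('w11'); b=lambda p:((BR.T@(p-BO))*1e3).round(1)
L,Tp,Rr,K=[onz(w,*q,.050) for q in ((249,163),(272,154.5),(280,177),(283.5,171))]
S=onz(w,264.4,170.6,.058)
for n,p in zip(('left','top','rightlow','connector','stub'),(L,Tp,Rr,K,S)): print(n,p.round(4),b(p))
print('len',np.linalg.norm(L-Tp),np.linalg.norm(Tp-Rr)); y=(Tp-L)[:2]; x=(Rr-Tp)[:2]
print('own y dir deg',np.degrees(np.arctan2(y[1],y[0])),'right edge dir',np.degrees(np.arctan2(x[1],x[0])))
s=load('slid'); g=cv2.cvtColor(s['image'],6)
import itertools
u,v=180+250/720*270,70+435/587*220; sub=(g[int(v)-7:int(v)+8,int(u)-7:int(u)+8]>130).astype(np.uint8); M=cv2.moments(sub,True); uu,vv=M['m10']/M['m00']+int(u)-7,M['m01']/M['m00']+int(v)-7
print('stub scene',uu,vv,M['m00'],'tri',tri(ray(w,264.4,170.6),ray(s,uu,vv)))
for z in (.0,.003): pass
print('rim front L/R, inner', b(onz(w,218,237,.095)),b(onz(w,427,240,.095)),b(onz(w,209,43,.095)),b(onz(w,440,47,.095)))
"
```

```text
left [ 0.5782 -0.06    0.05  ] [-21.9  81.3  50. ]
top [ 0.5854 -0.0878  0.05  ] [-12.1  54.3  50. ]
rightlow [ 0.5583 -0.0945  0.05  ] [-38.6  45.1  50. ]
connector [ 0.565  -0.0993  0.05  ] [-31.5  41.   50. ]
stub [ 0.5687 -0.0776  0.058 ] [-29.8  62.9  58. ]
len 0.028761519858644103 0.027979596961057382
own y dir deg -75.41097859950925 right edge dir -166.1369078901413
stub scene 273.38461538461536 232.15384615384616 13.0 tri (array([ 0.5690466 , -0.07590536,  0.05374021]), np.float64(0.0033344865338899676))
rim front L/R, inner [-97.4 112.9  95. ] [-101.3 -118.3   95. ] [ 98.8 111.8  95. ] [  96.5 -110.6   95. ]
```

The coil's top is square-on 29 mm across a -75.4° axis with the stub centred along it (own x). The stub triangulates to z = 0.054, against 0.058 by the text. Grip centre is (0.567, -0.0775), so I turn the tool +20° in yaw and open only to about 50 mm to fit the bay.

Call:
servo_tool(
  plan=[
    [0.575,[0,0,0],[0,0,-6.7]],
    [0.575,[0,0,0],[0,0,-6.7]],
    [0.575,[0,0,0],[0,0,-6.5]],
    [0.575,[1.2,-0.7,0],[0,0,0]],
    [0.575,[1.1,-0.6,1],[0,0,0]],
    [0.575,[0,0,3],[0,0,0]],
    [0.575,[0,0,3.5],[0,0,0]],
    [0.575,[0,0,3.5],[0,0,0]],
    [0.575,[0,0,2.5],[0,0,0]],
    [0.575,[0,0,0.5],[0,0,0]],
    [0.575,[0,0,0],[0,0,0]],
  ],
  force=20,
)

```text
time_s: 19.95
tool_pos: [0.5952, -0.0699, 0.1099]
tool_rot: [-179.3, -1.3, 14.0]
force: [-0.1, 1.5, 0.1]
grip_width: 0.0503
```

```bash
cat > g.py <<'E'
from h import *
o=env.get_obs();print(o['tool_pos'],o['tool_rot'],o['grip_width'],o['force'].round(1),'tool cm to grasp',mv(np.array([.567,-.0775,.031])-o['tool_pos']).round(2))
E
python3 g.py
```

```text
[ 0.59515075 -0.06994174  0.10992801] [-179.30969198   -1.32198914   13.97738941] 0.05031636755034056 [-0.1  1.5  0.1] tool cm to grasp [-3.1   0.15  7.82]
```

Call:
servo_tool(
  plan=[
    [0.575,[-1.6,0.1,0],[-0.7,-1.3,0]],
    [0.575,[-1.5,0.1,0],[0,0,0]],
    [0.575,[0,0,0],[0,0,0]],
    [0.575,[0,0,2],[0,0,0]],
    [0.575,[0,0,1],[0,0,0]],
    [0.575,[0,0,0],[0,0,0]],
  ],
)

```text
time_s: 20.45
tool_pos: [0.5706, -0.0781, 0.086]
tool_rot: [179.7, -0.4, 13.8]
force: [0.1, 0.3, 0.2]
grip_width: 0.0503
```

```bash
python3 g.py
```

```text
[ 0.57060237 -0.07806813  0.0860239 ] [179.65568508  -0.44949203  13.76512076] 0.050298682542879156 [0.1 0.3 0.2] tool cm to grasp [-0.38 -0.17  5.5 ]
```

Call:
servo_tool(
  plan=[
    [0.575,[-0.5,-0.1,1.2],[0,-0.4,0]],
    [0.575,[-0.2,-0.1,1.5],[0,0,0]],
    [0.575,[-0.1,0,1.4],[0,0,0]],
    [0.575,[0,0,0.8],[0,0,0]],
    [0.575,[0,0,0],[0,0,0]],
  ],
)

```text
time_s: 20.87
tool_pos: [0.5659, -0.0783, 0.0386]
tool_rot: [179.4, -0.4, 13.7]
force: [-0.2, -0.2, 0.1]
grip_width: 0.0499
```

```bash
python3 g.py
```

```text
[ 0.56588453 -0.07827631  0.03856121] [179.44778936  -0.37537997  13.70238614] 0.049939408450493154 [-0.2 -0.2  0.1] tool cm to grasp [ 0.12 -0.06  0.76]
```

Call:
servo_tool(
  plan=[
    [0.575,[0,0,0.5],[0.5,0,0]],
    [0.575,[0,0,0.3],[0,0,0]],
    [0.575,[0,0,0],[0,0,0]],
    [0.2,[0,0,0],[0,0,0]],
    [0.2,[0,0,0],[0,0,0]],
    [0.2,[0,0,0],[0,0,0]],
    [0.2,[0,0,0],[0,0,0]],
    [0.2,[0,0,0],[0,0,0]],
    [0.2,[0,0,0],[0,0,0]],
    [0.2,[0,0,0],[0,0,0]],
  ],
  force=22,
)

```text
time_s: 21.7
tool_pos: [0.5682, -0.0784, 0.0326]
tool_rot: [179.9, -0.6, 13.7]
force: [0.7, -0.4, -1.6]
grip_width: 0.0299
```

```bash
python3 g.py
```

```text
[ 0.56819079 -0.07835563  0.03263337] [179.91437973  -0.58375493  13.67970514] 0.029864344914516065 [ 0.7 -0.4 -1.6] tool cm to grasp [-0.1  -0.11  0.16]
```

Call:
servo_tool(
  plan=[
    [0.2,[0,0,-0.8],[0,0,0]],
    [0.2,[0,0,-2],[0,0,0]],
    [0.2,[0,0,-3],[0,0,0]],
    [0.2,[0,0,-3.5],[0,0,0]],
    [0.2,[0,0,-3.5],[0,0,0]],
    [0.2,[0,0,-3],[0,0,0]],
    [0.2,[0,0,0],[0,0,0]],
  ],
)

```text
time_s: 22.28
tool_pos: [0.5633, -0.0779, 0.1968]
tool_rot: [-179.9, -0.1, 13.7]
force: [1.1, 0.2, 0.6]
grip_width: 0.0299
```

```bash
sed 's/.567,-.0775,.031/.439,.070,.0236/' g.py > p.py; python3 p.py
```

```text
[ 0.5633064  -0.07786157  0.19679125] [-1.79869399e+02 -1.47971589e-01  1.37443518e+01] 0.029875890499450743 [1.1 0.2 0.6] tool cm to grasp [ -8.61 -17.28  17.34]
```

Call:
servo_tool(
  plan=[
    [0.2,[-0.8,-1.5,0],[0,0,0]],
    [0.2,[-1.3,-2.5,0],[0,0,0]],
    [0.2,[-1.3,-2.7,0],[0,0,0]],
    [0.2,[-1.3,-2.7,0],[0,0,0]],
    [0.2,[-1.3,-2.7,0],[0,0,0]],
    [0.2,[-1.3,-2.7,0],[0,0,0]],
    [0.2,[-1,-2,0],[0,0,0]],
    [0.2,[-0.3,-0.6,0],[0,0,0]],
    [0.2,[0,0,0],[0,0,0]],
    [0.2,[0,0,3],[0,0,0]],
    [0.2,[0,0,3.5],[0,0,0]],
    [0.2,[0,0,3],[0,0,0]],
    [0.2,[0,0,1.5],[0,0,0]],
    [0.2,[0,0,0],[0,0,0]],
  ],
)

```text
time_s: 23.45
tool_pos: [0.4408, 0.0708, 0.0877]
tool_rot: [179.5, -1.1, 13.4]
force: [-0.9, -0.2, -1.9]
grip_width: 0.03
```

```bash
python3 p.py
```

```text
[0.44076475 0.07082704 0.08774783] [179.51233785  -1.05523707  13.39478497] 0.03000754175811016 [-0.9 -0.2 -1.9] tool cm to grasp [-0.31 -0.01  6.41]
```

Call:
servo_tool(
  plan=[
    [0.2,[-0.4,0,1.5],[0.5,-1,0]],
    [0.2,[-0.2,0,2],[0,0,0]],
    [0.2,[-0.1,0,1.2],[0,0,0]],
    [0.2,[0,0,0.4],[0,0,0]],
    [0.2,[0,0,0],[0,-0.3,0]],
  ],
)

```text
time_s: 23.87
tool_pos: [0.439, 0.0647, 0.0373]
tool_rot: [-180.0, 0.1, 13.0]
force: [-0.6, 0.5, -1.5]
grip_width: 0.0299
```

```bash
python3 p.py
```

```text
[0.43895987 0.06470001 0.03726746] [-1.79999815e+02  1.33728011e-01  1.30036130e+01] 0.029891129376519044 [-0.6  0.5 -1.5] tool cm to grasp [ 0.13 -0.52  1.37]
```

Call:
servo_tool(
  plan=[
    [0.2,[0,-0.3,0.5],[0,0,0]],
    [0.2,[0,-0.1,0.4],[0,0,0]],
    [0.2,[0,0,0.2],[0,0,0]],
    [0.2,[0,0,0.15],[0,0,0]],
    [0.2,[0,0,0],[0,0,0]],
  ],
)

```text
time_s: 24.28
tool_pos: [0.4424, 0.0686, 0.0275]
tool_rot: [179.9, -0.2, 12.9]
force: [0.4, -0.4, -0.5]
grip_width: 0.0295
```

```bash
python3 p.py
```

```text
[0.44244159 0.06859456 0.0274728 ] [179.92634794  -0.23004991  12.91139914] 0.02954791504271444 [ 0.4 -0.4 -0.5] tool cm to grasp [-0.31 -0.21  0.39]
```

Call:
servo_tool(
  plan=[
    [0.2,[0,0,0.2],[0,0,0]],
    [0.2,[0,0,0.15],[0,0,0]],
    [0.2,[0,0,0.1],[0,0,0]],
    [0.2,[0,0,0],[0,0,0]],
  ],
)

```text
time_s: 24.62
tool_pos: [0.4433, 0.0687, 0.0235]
tool_rot: [179.9, -0.3, 12.9]
force: [0.3, -0.3, -1.5]
grip_width: 0.0299
```

Call:
servo_tool(
  plan=[
    [0.2,[0,0,0.15],[0,0,0]],
    [0.2,[0,0,0.15],[0,0,0]],
  ],
)

```text
time_s: 24.78
tool_pos: [0.4435, 0.0689, 0.0233]
tool_rot: [179.8, -0.2, 12.9]
force: [-7.7, -1.2, 18.1]
grip_width: 0.0299
```

Contact felt at the expected height (18 N), so I release and go straight up.

Call:
servo_tool(
  plan=[
    [0.2,[0,0,-0.1],[0,0,0]],
    [0.4,[0,0,0],[0,0,0]],
    [0.5,[0,0,0],[0,0,0]],
    [0.6,[0,0,0],[0,0,0]],
    [0.6,[0,0,0],[0,0,0]],
    [0.6,[0,0,-1],[0,0,0]],
    [0.6,[0,0,-2.5],[0,0,0]],
    [0.6,[0,0,-3],[0,0,0]],
    [0.6,[0,0,-3],[0,0,0]],
    [0.6,[0,0,-3],[0,0,0]],
    [0.6,[0,2,-3],[0,0,0]],
    [0.6,[0,3,-2],[0,0,0]],
    [0.6,[0,3,0],[0,0,0]],
    [0.6,[0,1,0],[0,0,0]],
  ],
)

```text
time_s: 25.95
tool_pos: [0.4623, -0.0169, 0.2134]
tool_rot: [179.8, -0.4, 13.6]
force: [-0.9, 0.1, -1.2]
grip_width: 0.0523
```

```bash
python3 -c "
from h import *
o=env.get_obs(); print(o['time_s'],o['tool_pos'],o['tool_rot'])
w=cam('wrist');save(w,'w12');s=cam('scene');save(s,'s12');t=cam('top');save(t,'t12')
I=np.zeros((600,800,3),np.uint8); I[:270,:504]=cv2.resize(w['image'][:300],(504,270)); I[:270,504:]=cv2.resize(t['image'][120:310,170:400],(296,270))
I[270:,:]=cv2.resize(s['image'][60:400,120:460][:,:],(800,800))[:330]*0
I[270:,:400]=cv2.resize(s['image'][50:290,180:471],(400,330)); I[270:,400:]=cv2.resize(s['image'][240:390,150:332],(400,330)); cv2.imwrite('pics/m12.png',I)
"
```

```text
25.95 [ 0.46229741 -0.01693671  0.21338705] [179.77600562  -0.37280199  13.63061835]
```

View pics/m12.png

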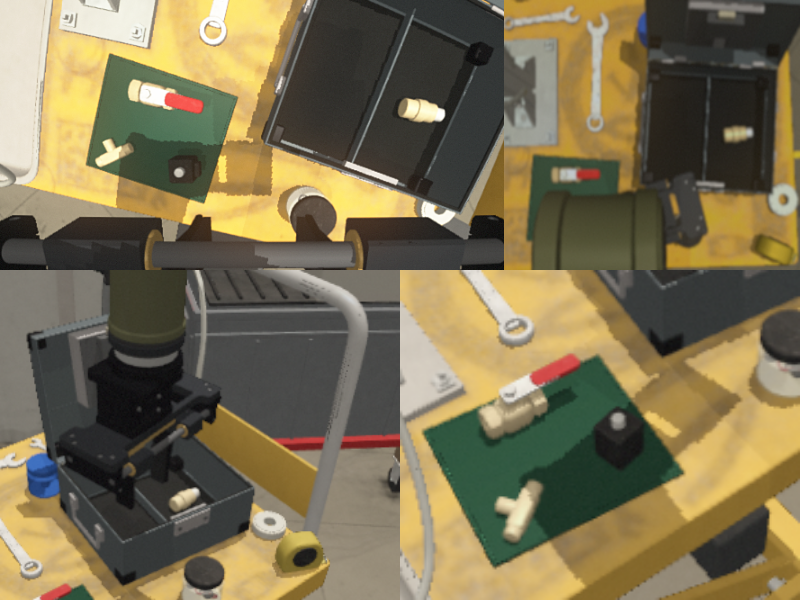

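The last view shows the coil upright with its stub up on the free front right of the mat at (618,435). The tee, valve, spanner, coupling and tape measure look unmoved. The jar stands at (205,578), the lid is upright, and the gripper is clear.

```bash
python3 -c "
from h import *
a,b=load('s11')['image'],load('s12')['image']
d=cv2.absdiff(cv2.cvtColor(a,6),cv2.cvtColor(b,6)); print('lid corner diff',d[85:140,196:212].mean(),'tape',d[235:262,370:405].mean(),'jar',d[270:290,305:330].mean())
print(env.sign_off())"
```

```text
lid corner diff 1.3988636363636364 tape 1.348148148148148 jar 2.918
the job is handed in; nothing more can be done
None
```

The job is done and handed in at about 26 s, well inside the 72 s limit. No verdict was reported.

- **What I did:**
  - I lifted the jar off the lid and stood it upright on the table in front of the box, with about 13 N at touchdown.
  - I hooked the paddle up with tilted fingers and raised the lid, then pushed its front edge over to an estimated 1.65–1.7 rad.
  - I gripped the coil across its own x (29.9 mm between the jaws) and set it down on the front right of the mat, with about 18 N at touchdown.
- **Last checks:**
  - The coil stands upright on the mat with its stub up, and the jar stands upright.
  - The tee, valve, coupling, thread tape, tape measure and spanner look unmoved.
  - The lid's corner did not shift between the picture after opening and the final one, and the gripper touches nothing.
- **What went wrong or disagreed:**
  - The first paddle pull slipped off the lip with the lid about 5 mm up; the second pull worked.
  - When the finger first met the lid's edge, the force reached about 38 N along x and 25 N along z (a resultant of about 45 N). That was on the fingertip, not the gripper's body.
  - Template tracking of the lid's corner gave a false reading at larger angles, so I judged the lid from pictures and the finger's position instead.
  - The stub triangulated about 4 mm lower than the text gives, which the grip did not need.

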